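Rack and chock the chromatography columns

TASK

Put the loose steel columns (three or four) away in the V-cradle rack: lay one in each lower V and set a chock frame fully down over them, then lay the remaining one or two in that frame's own Vs and set the second chock frame fully down on top. Only then push the wing key fully home on the square of the hold-down arm and use it to swing the arm over the stack until it stops; leave the key on. Leave the bottle, the beaker and the wrench alone.

Things in the scene. Friction and masses are not known exactly. Their poses are not given: they have to be found in the camera images.
- rack: fixed rack on an aluminium plate 170 x 190 x 10 mm; origin on the bench under its centre, x along the Vs, y to its left, z up. Two rails across y, 14 mm thick, at x = +-45 mm, each with a black 90-degree V at y = +50 and -50 mm: a column lies along x over both rails, free space for fingers between them. Four posts at x = +-45, y = +-77 mm (10 mm wide) rise to 57.5 mm and carry the chock frame
- slot_low_left (a point): where the centre of a column lies when it rests in the lower left V (rack axes: x along the column, left is +y, z up); 37.7 mm above the bench
- slot_low_right (a point): where the centre of a column lies when it rests in the lower right V (rack axes: x along the column, left is +y, z up); 37.7 mm above the bench
- slot_up_left (a point): where the centre of a column lies when it rests in the upper left V (rack axes: x along the column, left is +y, z up); 85.2 mm above the bench; this V belongs to the lower chock frame and exists only once that frame is on
- slot_up_right (a point): where the centre of a column lies when it rests in the upper right V (rack axes: x along the column, left is +y, z up); 85.2 mm above the bench; this V belongs to the lower chock frame and exists only once that frame is on
- seat_low (a point): where the origin of the first chock frame is when it sits fully down on the rack's posts: 57.5 mm above the bench, rack axes. Underneath a frame, inverted Vs 11 mm deep close over the columns with about 2 mm play, and sloped lips 10 mm deep pass outside the four posts with 2 mm play, guiding it from up to 4 mm off
- seat_up (a point): where the origin of the second chock frame is when it sits fully down on the first one's posts: 105 mm above the bench, rack axes. The first frame's handle bar lies 43 mm inside the axis of a column in its Vs, so open the fingers only to about 40 mm when letting go of a column there
- chock1: loose chock frame, 0.45 kg, one of two alike, aluminium with black plastic Vs, 120 (x) x 180 (y) mm, fits either way round; origin at its centre under the rails, 11 mm above the bench when standing there. Rails, Vs (y = +-50 mm) and posts (to 47.5 mm above the origin) as on the rack. Grey handle bar along x, 104 mm long, 14 mm thick, 0 to 32 mm above the origin: grasp it from above across y
- chock2: loose chock frame, 0.45 kg, one of two alike, aluminium with black plastic Vs, 120 (x) x 180 (y) mm, fits either way round; origin at its centre under the rails, 11 mm above the bench when standing there. Rails, Vs (y = +-50 mm) and posts (to 47.5 mm above the origin) as on the rack. Grey handle bar along x, 104 mm long, 14 mm thick, 0 to 32 mm above the origin: grasp it from above across y
- column1: loose steel column, about 0.45 kg, one of three or four alike (may be absent): round tube 25 mm across, 170 mm long along its x axis, with a hexagon nut 32 mm across flats at each end (x = +-67 to 85 mm); origin at the centre. At first it lies on the mat, axis 19 mm above the bench, about 73 mm from the next. Its roll is of no matter. In a V the nuts lie outside the rails, 15 mm play along x
- column2: loose steel column, about 0.45 kg, one of three or four alike (may be absent): round tube 25 mm across, 170 mm long along its x axis, with a hexagon nut 32 mm across flats at each end (x = +-67 to 85 mm); origin at the centre. At first it lies on the mat, axis 19 mm above the bench, about 73 mm from the next. Its roll is of no matter. In a V the nuts lie outside the rails, 15 mm play along x
- column3: loose steel column, about 0.45 kg, one of three or four alike (may be absent): round tube 25 mm across, 170 mm long along its x axis, with a hexagon nut 32 mm across flats at each end (x = +-67 to 85 mm); origin at the centre. At first it lies on the mat, axis 19 mm above the bench, about 73 mm from the next. Its roll is of no matter. In a V the nuts lie outside the rails, 15 mm play along x
- column4: loose steel column, about 0.45 kg, one of three or four alike (may be absent): round tube 25 mm across, 170 mm long along its x axis, with a hexagon nut 32 mm across flats at each end (x = +-67 to 85 mm); origin at the centre. At first it lies on the mat, axis 19 mm above the bench, about 73 mm from the next. Its roll is of no matter. In a V the nuts lie outside the rails, 15 mm play along x
- mat: fixed black rubber mat, 300 x 320 x 3 mm, on which the columns lie at the start; origin under its centre
- key: loose black wing key, about 0.18 kg, upright on the bench: a block 46 x 46 x 36 mm with a square bore 16 mm wide, 30 mm deep, open below (2 mm lead-in, sides along x and y); on top a wing bar 76 (x) x 14 (y) mm, 36 to 61 mm above the origin, to grasp across y. Origin at the centre of its underside
- latch (a joint): angle of the hold-down arm about its upright axis (at x = -55, y = -145 mm of the rack, on a post 24 mm thick): at 0 parked, pointing along the rack's +x beside the stack; starts between -0.12 and 0.08 rad, grows counter-clockwise from above, stops at 1.2 rad over the middle of the stack. Stiff (0.2 N m), stays where left
- latch_seat (a point): on the arm's axis, on top of its hub, 167 mm above the bench, where the origin of the fitted key comes. A steel square 14 x 14 mm stands up 26 mm from here, its top 6 mm tapered; x points along the arm, the square's sides along x and y, so the key fits four ways. The arm is a flat bar 165 mm long, 18 mm wide, 159 to 167 mm above the bench, clearing the top frame by 6 mm
- amber_bottle: amber reagent bottle, 70 mm across, 150 mm high, bystander; origin under its centre
- beaker: glass cup, 70 mm across, 90 mm high, bystander; origin under its centre
- wrench: steel wrench lying flat, bystander; origin near its middle

How it is judged:
By the outcome, as a careful person would: the job done as asked, in the order asked, and still so for the second after the job is handed in, with the robot touching nothing.
Of column1, column2, column3, column4 only 3 to 4 are there at a start; the rules pass over those that are not, and their reading is None.
At some moment in a run one of key, chock1, chock2 may be knocked a few centimetres aside while the robot is not near it.
Once in a run the grip may slacken for a moment while it holds something.
It also fails if it takes over 210 s, if anything falls off the work surface, if the arm or the gripper's body presses on something with over 40 N, if the wrist force passes 120 N, or if a joint passes its speed limit or range.

ROBOT

A 6-joint arm with a two-finger parallel gripper is mounted at the origin on the work surface. World frame = base frame: x ahead of the robot, y to its left, z up, the work surface at z = 0. Lengths are in m, angles in degrees, forces in N, time in s.
With the tool pointing down it reaches from about 0.375 to 0.9 m from the base axis. Payload 3.1 kg.
Tool frame: the origin (TCP) lies between the finger pads; the fingertips stand 19 mm ahead of it and the grasp point (between the pads) is the TCP; z points along the fingers, x is the direction in which the jaws open and shut, and the axes are right-handed (so a half turn about z gives the same grasp; the last joint's range is limited). The gripper opens to 87 mm and grips with 3 to 60 N. Pads are 19 mm wide; open, the fingers measure 117 mm over their backs; the gripper's body (75 mm by 190 mm) begins 51 mm behind the grasp point.
Start: joints at [66.721, 30.224, 82.088, -0, 67.689, -10.227], TCP at [0.141, 0.609, 0.242] pointing down, gripper open.
Joint ranges: [-176.69, 176.69], [-43.24, 126.21], [12.49, 139.97], [-82, 262], [0, 151.66], [-163.58, 163.58]. Speed limits (degrees/s): [159.86, 159.86, 180, 180, 180, 180].

INTERFACE

Orientations are given as a 3x3 rotation matrix whose columns are the frame's x, y, z axes.
In Python, from rig import read_state, capture, camera_info, hand_in, spot_in, silhouettes gives the robot as it stands.
- The arm moves only by the shell command python3 -m jog 'ROWS'. ROWS is text: rows parted by semicolons, each of 7 numbers parted by spaces: the shift along the tool's x, y, z in m, then the turn, a rotation vector about the tool's x, y, z in degrees, then the opening, from 0 (shut) to 1 (fully open). A call has 1 to 8 rows; each row is the pose to reach, as a shift and turn from the pose commanded when the call began, along the tool's axes at that moment; what a row does not reach only later rows make up. A row lasts 1/8 s, in which the tool goes at most 62.5 mm and 10.7 degrees, less where a joint would pass 70% of its speed; a pose out of reach is approached as far as the arm can. A call with a gripper value outside its range is refused whole. The fingers move at their own pace and stop on an object; the grip force is fixed at half the most. Time passes only in rows, so rows that repeat a pose let the fingers close. It gives the time, the measured TCP pose, the force and the opening at its end, in the units of the state.
- read_state(): the state, without advancing time (a new reading comes with each control period).
- capture(name): name is "scene" or "top" or "wrist"; returns (picture, depth): 420x560x3 uint8, red, green, blue; 420x560 float32, m along the optical axis (not along the pixel's ray), 0 where there is no reading.
- camera_info(name): a dict with "vfov" (degrees; the focal length in pixels is half the picture's height over the tangent of half this angle, whatever the lens; pixels are square), "cx", "cy" (the principal point, pixels), "dist" ([k1, k2, p1, p2, k3] as OpenCV has them; the pictures are not rectified), "R" (3x3) and "t" (3): a world point X has camera coordinates R X + t; the wrist camera has in their place "tool_from_camera" (4x4, takes a point from camera to tool coordinates, whose origin is the TCP and whose axes are the tool frame's). Camera axes: x right, y down, z forward; pixel columns grow to the right and rows downward; lengths in m; the calibration is good to about 2 mm. A picture is of the moment at which its call begins: read the wrist's pose just before it. camera_info takes no time and is no camera call.
- hand_in(): hands the job in, once; it reports no verdict.
Trained networks look in the newest picture that a camera, given by its name, has taken for a name from the list of things; names that differ only in an ending like _2 or _b are one class to them, and where a whole thing is asked for, a point or a joint stands for the part that bears it (a point fixed in the world has none). Each returns a list of dicts, best first, with "score" (0 to 1); they miss things now and then, are a little off and sometimes report something else, mostly with a low value. They report only what shows in the picture. A call takes as long as a camera call.
- spot_in(label, camera): "centre" ([x, y, z] in m, in world coordinates, good to about 4 mm: the middle of the surface that is visible of it).
- silhouettes(label, camera): "region" (420x560 bool, what is visible of it).
The state is a dict: "time_s": time; "joint_positions": joint angles; "qvel": joint speeds; "tau": joint torques, N m; "position": TCP position; "tcp_rot": TCP orientation; "force": force on the tool from outside, world axes, zero at the start; "moment": the same for the moment, N m; "opening": opening from 0.0 (shut) to 1.0 (fully open).
Only numpy, scipy, OpenCV 4.12 (cv2) and the standard library are available. Lean on these libraries where they do the work, as an engineer would, in place of code of your own. Each camera call takes 0.05 s, during which the arm holds its last target.

## Working session

There is one attempt and no reset: what is moved stays moved. The work goes in short steps, Python scripts to look and compute and a shell command to move; the robot and the scene stay as the last step left them, time stands still between calls to the robot, and variables do not carry over. Pictures are saved under pics/ and viewed, and the job is handed in when it is done.

```bash
ls; mkdir -p pics; cat > h.py <<'E'
import numpy as np,cv2
from rig import *
def snap(cam,name):
    p,d=capture(cam); cv2.imwrite(f'pics/{name}.png',p[:,:,::-1]); np.save(f'pics/{name}_d.npy',d); return p,d
E
python3 - <<'E'
from h import *
print(read_state()['time_s'],read_state()['tcp_rot'],read_state()['position'])
for c in ['scene','top','wrist']:
    snap(c,c+'0'); print(c,camera_info(c))
E
```

```text
pics
0.0 [[ 2.25854714e-01  9.74160623e-01 -8.53918104e-04]
 [ 9.74158659e-01 -2.25856006e-01 -1.99303706e-03]
 [-2.13440076e-03 -3.81714899e-04 -9.99997649e-01]] [0.14083859 0.60821901 0.24057974]
scene {'vfov': 43.097378068368904, 'cx': 284.5810266448623, 'cy': 200.57113892580588, 'dist': array([-0.15013915,  0.        ,  0.        ,  0.        ,  0.        ]), 'R': array([[-0.23728846,  0.97143858, -0.00112413],
       [ 0.72325887,  0.17589407, -0.66780079],
       [-0.64852972, -0.15927446, -0.7443392 ]]), 't': array([ 0.13847725, -0.31283444,  2.1374159 ])}
top {'vfov': 42.230324613165386, 'cx': 274.7438805280285, 'cy': 206.18666026285, 'dist': array([0.01505463, 0.        , 0.        , 0.        , 0.        ]), 'R': array([[-0.00456079, -0.99993608,  0.01034583],
       [-0.99214541,  0.00323144, -0.12504813],
       [ 0.12500671, -0.01083489, -0.99209673]]), 't': array([0.01147813, 0.54009826, 1.47737846])}
wrist {'vfov': 67.21013118644565, 'cx': 282.6742745278307, 'cy': 206.06764552330444, 'dist': array([0.00578478, 0.        , 0.        , 0.        , 0.        ]), 'tool_from_camera': array([[ 9.99999273e-01, -1.08254788e-03,  5.30791518e-04,
        -6.84663342e-04],
       [ 9.11255436e-04,  9.66891210e-01,  2.55187300e-01,
        -7.00682801e-02],
       [-7.89470123e-04, -2.55186631e-01,  9.66891494e-01,
        -1.42611173e-01],
       [ 0.00000000e+00,  0.00000000e+00,  0.00000000e+00,
         1.00000000e+00]])}
```

View pics/top0.png

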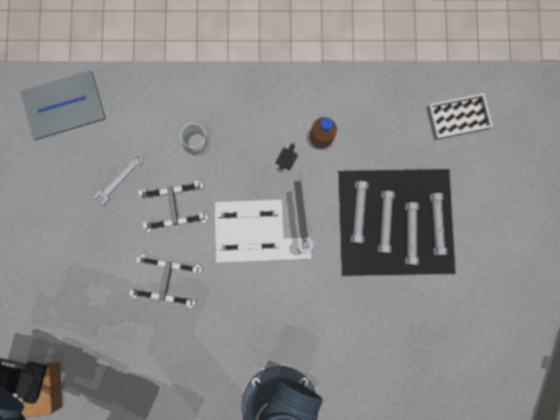

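View pics/scene0.png

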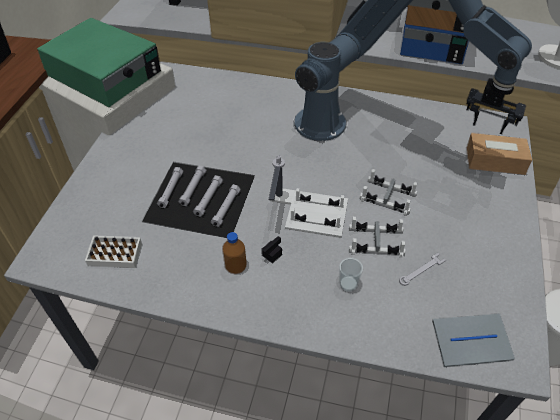

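View pics/wrist0.png

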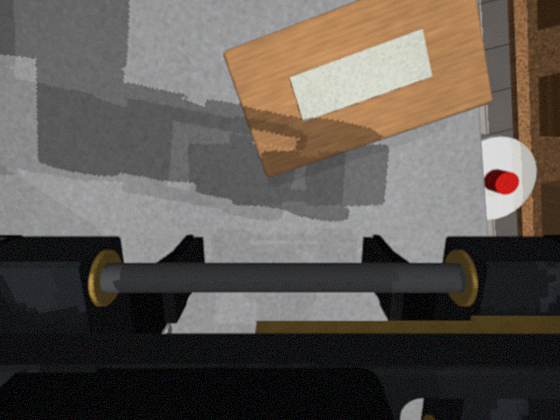

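```bash
cat >> h.py <<'E'
def deproj(cam,d,mask,T=None):
    ci=camera_info(cam); f=210/np.tan(np.radians(ci['vfov']/2))
    K=np.array([[f,0,ci['cx']],[0,f,ci['cy']],[0,0,1]])
    v,u=np.nonzero(mask&(d>0)); 
    if len(u)==0: return np.zeros((0,3))
    n=cv2.undistortPoints(np.stack([u,v],1).astype(float)[:,None],K,ci['dist'])[:,0]
    z=d[v,u]; P=np.c_[n*z[:,None],z]
    if cam=='wrist':
        M=ci['tool_from_camera']; P=P@M[:3,:3].T+M[:3,3]
        R,t=T; return P@np.array(R).T+t
    return (P-ci['t'])@ci['R']
def project(cam,X,T=None):
    ci=camera_info(cam); f=210/np.tan(np.radians(ci['vfov']/2))
    K=np.array([[f,0,ci['cx']],[0,f,ci['cy']],[0,0,1]])
    X=np.atleast_2d(X).astype(float)
    if cam=='wrist':
        R,t=T; X=(X-t)@np.array(R); M=ci['tool_from_camera']; C=(X-M[:3,3])@M[:3,:3]
    else: C=X@ci['R'].T+ci['t']
    return cv2.projectPoints(C,np.zeros(3),np.zeros(3),K,ci['dist'])[0][:,0]
E
python3 - <<'E'
from h import *
import pickle
R={}
d=np.load('pics/top0_d.npy')
for l in ['column1','chock1','key','rack','latch','latch_seat','mat','amber_bottle','beaker','wrench']:
    s=silhouettes(l,'top'); R[l]=s
    print(l)
    for q in s:
        P=deproj('top',d,q['region'])
        if len(P)<5: print('  small',q['score']);continue
        c=P.mean(0); xy=P[:,:2]-np.median(P[:,:2],0)
        (cx,cy),(w,h),a=cv2.minAreaRect(P[:,:2].astype(np.float32))
        w_,V=np.linalg.eigh(np.cov(xy.T))
        print('  %.2f n%d med %s z %s rect (%.3f %.3f) %.3fx%.3f a%.1f pca %.1f'%(q['score'],len(P),np.median(P,0).round(3),np.percentile(P[:,2],[2,50,98]).round(3),cx,cy,w,h,a,np.degrees(np.arctan2(V[1,1],V[0,1]))))
    print('  spot',[(round(x['score'],2),np.round(x['centre'],3)) for x in spot_in(l,'top')])
pickle.dump(R,open('R.pkl','wb'))
print(read_state()['time_s'])
E
```

```text
column1
  0.95 n631 med [ 0.484 -0.442  0.03 ] z [0.015 0.03  0.04 ] rect (0.489 -0.448) 0.177x0.042 a0.8 pca -177.9
  0.77 n635 med [ 0.498 -0.298  0.029] z [0.004 0.029 0.039] rect (0.497 -0.301) 0.037x0.183 a85.0 pca 174.7
  0.77 n629 med [ 0.521 -0.224  0.03 ] z [0.009 0.03  0.04 ] rect (0.524 -0.228) 0.040x0.182 a83.6 pca 174.1
  0.72 n705 med [ 0.466 -0.368  0.029] z [0.001 0.029 0.039] rect (0.464 -0.372) 0.039x0.182 a88.1 pca 178.8
  0.45 n5255 med [0.465 0.056 0.012] z [0.001 0.012 0.17 ] rect (0.501 0.044) 0.226x0.275 a2.0 pca 85.6
  spot [(0.94, array([ 0.465, -0.367,  0.032])), (0.93, array([ 0.484, -0.446,  0.035])), (0.77, array([ 0.495, -0.301,  0.029])), (0.66, array([ 0.521, -0.221,  0.028])), (0.46, array([0.465, 0.06 , 0.008]))]
chock1
  0.84 n1029 med [0.33  0.309 0.029] z [-0.002  0.029  0.061] rect (0.336 0.314) 0.188x0.121 a80.1 pca 80.0
  0.73 n1003 med [0.554 0.292 0.028] z [-0.003  0.028  0.06 ] rect (0.546 0.295) 0.117x0.175 a9.1 pca 83.7
  0.34 n5185 med [0.467 0.059 0.012] z [0.002 0.012 0.17 ] rect (0.490 0.052) 0.224x0.267 a7.8 pca 84.8
  spot [(0.95, a
[... 904 characters left out ...]
99 -0.335) 0.300x0.326 a0.6 pca 114.6
  spot [(0.88, array([ 0.5  , -0.33 ,  0.002])), (0.7, array([0.465, 0.06 , 0.013])), (0.68, array([0.739, 0.236, 0.046])), (0.56, array([ 0.729, -0.112,  0.108]))]
amber_bottle
  0.73 n681 med [ 0.73  -0.119  0.104] z [0.009 0.104 0.155] rect (0.747 -0.133) 0.068x0.091 a30.2 pca 85.2
  spot [(0.78, array([ 0.726, -0.11 ,  0.107]))]
beaker
  0.88 n602 med [0.737 0.237 0.046] z [-0.     0.046  0.094] rect (0.731 0.244) 0.092x0.067 a66.6 pca -146.5
  spot [(0.73, array([0.738, 0.235, 0.046]))]
wrench
  0.93 n524 med [0.619 0.456 0.006] z [-0.004  0.006  0.013] rect (0.625 0.452) 0.041x0.174 a47.4 pca 137.2
  spot [(0.68, array([0.612, 0.462, 0.002]))]
1.15
```

```bash
cat >> h.py <<'E'
from scipy.spatial.transform import Rotation as Ro
def down(yaw,tilt=0):
    """tool x at world yaw deg, z down; tilt deg about world x axis-like column axis (tool y)"""
    c,s=np.cos(np.radians(yaw)),np.sin(np.radians(yaw))
    R=np.array([[c,s,0],[s,-c,0],[0,0,-1.]])
    return R@Ro.from_rotvec([0,np.radians(tilt),0]).as_matrix()
def plan(pos,R=None,dpos=False):
    s=read_state(); R0=np.array(s['tcp_rot']); p0=np.array(s['position'])
    d=(np.array(pos)-(0 if dpos else p0))@R0
    rv=np.degrees(Ro.from_matrix(R0.T@(R if R is not None else R0)).as_rotvec())
    yaw=np.degrees(np.arctan2(R0[1,0],R0[0,0]))
    print('t%.2f pos %s yaw %.2f open %.3f F %s'%(s['time_s'],p0.round(4),yaw,s['opening'],np.round(s['force'],1)))
    print('SHIFT %.4f %.4f %.4f TURN %.2f %.2f %.2f | dist %.3f'%(*d,*rv,np.linalg.norm(d)))
E
python3 - <<'E'
from h import *
plan([0.56,0.05,0.42],down(90))
E
```

```text
t1.15 pos [0.1411 0.6088 0.2415] yaw 76.95 open 0.999 F [ 0.  -0.4  0.4]
SHIFT -0.4498 0.5343 -0.1785 TURN -0.00 0.00 -13.05 | dist 0.721
```

```bash
python3 -m jog '0 0 -0.06 0 0 0 1; -0.45 0.534 -0.178 0 0 -13 0.6; -0.45 0.534 -0.178 0 0 -13 0.6; -0.45 0.534 -0.178 0 0 -13 0.6; -0.45 0.534 -0.178 0 0 -13 0.6; -0.45 0.534 -0.178 0 0 -13 0.6; -0.45 0.534 -0.178 0 0 -13 0.6; -0.45 0.534 -0.178 0 0 -13 0.6'
python3 - <<'E'
from h import *
plan([0.56,0.05,0.42],down(90))
E
```

```text
time_s: 2.15
position: [0.4, 0.2627, 0.375]
tcp_rot: [[0.001, 1.0, 0.001], [1.0, -0.001, 0.001], [0.001, 0.001, -1.0]]
force: [1.2, 0.9, 0.7]
opening: 0.6
t2.15 pos [0.4    0.2627 0.375 ] yaw 89.96 open 0.600 F [1.2 0.9 0.7]
SHIFT -0.2125 0.1602 -0.0450 TURN 0.06 -0.03 -0.04 | dist 0.270
```

```bash
python3 -m jog '-0.212 0.16 -0.045 0 0 0 0.6; -0.212 0.16 -0.045 0 0 0 0.6; -0.212 0.16 -0.045 0 0 0 0.6; -0.212 0.16 -0.045 0 0 0 0.6; -0.212 0.16 -0.045 0 0 0 0.6; -0.212 0.16 -0.045 0 0 0 0.6; -0.212 0.16 -0.045 0 0 0 0.6'
python3 - <<'E'
from h import *
plan([0.56,0.05,0.42],down(90))
s=read_state(); snap('wrist','w1'); import pickle; pickle.dump((s['tcp_rot'],s['position']),open('pics/w1.pkl','wb'))
E
```

```text
time_s: 3.02
position: [0.5576, 0.0536, 0.4189]
tcp_rot: [[-0.0, 1.0, -0.002], [1.0, 0.0, 0.001], [0.001, -0.002, -1.0]]
force: [-0.1, -0.5, -0.0]
opening: 0.601
t3.02 pos [0.5576 0.0536 0.4189] yaw 90.03 open 0.601 F [-0.1 -0.5 -0. ]
SHIFT -0.0036 0.0024 -0.0011 TURN -0.10 -0.05 0.03 | dist 0.004
```

View pics/w1.png

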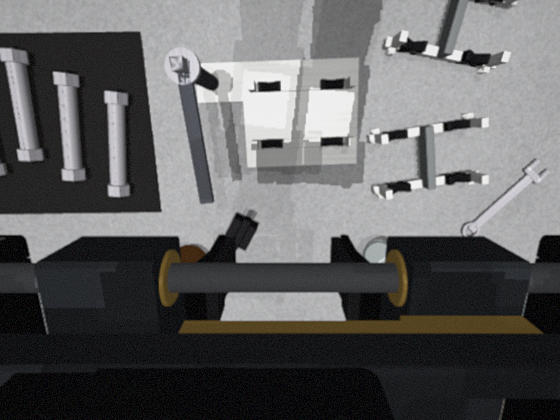

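```bash
cat > fit.py <<'E'
from h import *
import pickle
p=cv2.imread('pics/w1.png'); d=np.load('pics/w1_d.npy'); T=pickle.load(open('pics/w1.pkl','rb'))
H,W=d.shape
full=np.ones_like(d,bool)
X=np.full((H,W,3),np.nan); v,u=np.nonzero(d>0); X[v,u]=deproj('wrist',d,full,T)
box=np.zeros_like(full); box[:230,215:365]=1
z=X[...,2]
for lo,hi in [(0.045,0.066),(0.03,0.045),(0.02,.03)]:
    m=(box&(z>lo)&(z<hi)).astype(np.uint8)
    n,l,st,c=cv2.connectedComponentsWithStats(m)
    for i in range(1,n):
        if st[i,4]>6:
            q=X[l==i]; print(lo,st[i],q.mean(0).round(4),np.ptp(q,0).round(3))
m=(z>0.004)&(z<0.016)&box
gray=cv2.cvtColor(p,cv2.COLOR_BGR2GRAY)
q=X[m]; print('plate',len(q),cv2.minAreaRect(q[:,:2].astype(np.float32)),np.median(q[:,2]))
b2=np.zeros_like(full); b2[30:230,150:230]=1
m=b2&(z>0.155)&(z<0.175); q=X[m]; print('arm',len(q),np.median(q[:,2]),cv2.minAreaRect(q[:,:2].astype(np.float32)))
m=b2&(z>0.182)&(z<0.2); q=X[m]; print('square',len(q),q.mean(0),np.ptp(q,0),cv2.minAreaRect(q[:,:2].astype(np.float32)))
g=(z>-0.01)&(z<0.003)&full; print('bench z',np.median(z[:230][np.abs(z[:230])<0.01]))
E
python3 fit.py
python3 - <<'E'
import cv2
p=cv2.imread('pics/w1.png'); cv2.imwrite('pics/w1z.png',cv2.resize(p[20:220,150:370],None,fx=3.5,fy=3,interpolation=cv2.INTER_CUBIC))
E
```

```text
0.045 [348  75   9  11  91] [0.4255 0.158  0.0559] [0.014 0.01  0.014]
0.045 [247  79   8  11  81] [0.4311 0.0053 0.0557] [0.014 0.01  0.014]
0.045 [347 138   8   9  71] [0.5164 0.1605 0.0556] [0.013 0.01  0.013]
0.045 [251 141   7  10  68] [0.5215 0.0087 0.0559] [0.014 0.01  0.013]
0.045 [238 217  14  13 108] [ 0.6501 -0.0094  0.0583] [0.017 0.021 0.018]
0.03 [346  77   8  10  23] [0.4269 0.155  0.0393] [0.014 0.01  0.015]
0.03 [215  78   1   7   7] [ 0.4241 -0.0516  0.0346] [0.009 0.002 0.007]
0.03 [321  79   6   9  43] [0.4267 0.1171 0.0325] [0.012 0.008 0.005]
0.03 [338  78   6  10  47] [0.4258 0.1455 0.0325] [0.013 0.008 0.005]
0.03 [257  81   6  10  43] [0.4302 0.0177 0.0326] [0.014 0.008 0.005]
0.03 [275  80   6  10  47] [0.4292 0.0465 0.0325] [0.013 0.008 0.005]
0.03 [249  88   7   3   9] [0.4368 0.0068 0.0348] [0.004 0.009 0.009]
0.03 [345 137   8  10  21] [0.5149 0.1586 0.0357] [0.014 0.01  0.013]
0.03 [321 138   6   9  45] [0.5175 0.1202 0.0327] [0.013 0.009 0.005]
0.03 [337 138   7   8  46] [0.5169 0.1489 0.0328] [0.011 0.01  0.005]
0.03 [261 140   5   9  39] [0.5211 0.02
[... 827 characters left out ...]
 14   9  97] [0.521  0.0344 0.0251] [0.013 0.022 0.01 ]
0.02 [234 216   9   5  17] [ 0.6504 -0.0254  0.0254] [0.008 0.014 0.009]
0.02 [250 224   8   5  17] [0.6648 0.0015 0.0247] [0.007 0.012 0.01 ]
plate 11115 ((0.5196492671966553, 0.07029393315315247), (0.2805865406990051, 0.23967713117599487), 6.750598430633545) 0.009518265897971723
arm 2677 0.16622664322072972 ((0.4958611726760864, -0.06009678542613983), (0.18453168869018555, 0.03998451307415962), 2.3709049224853516)
square 199 [ 0.42415926 -0.06180879  0.18911373] [0.0153571  0.0150614  0.01200872] ((0.42332425713539124, -0.06307268142700195), (0.014183465391397476, 0.014190902933478355), 7.400073528289795)
bench z 8.309962779259883e-05
```

View pics/w1z.png

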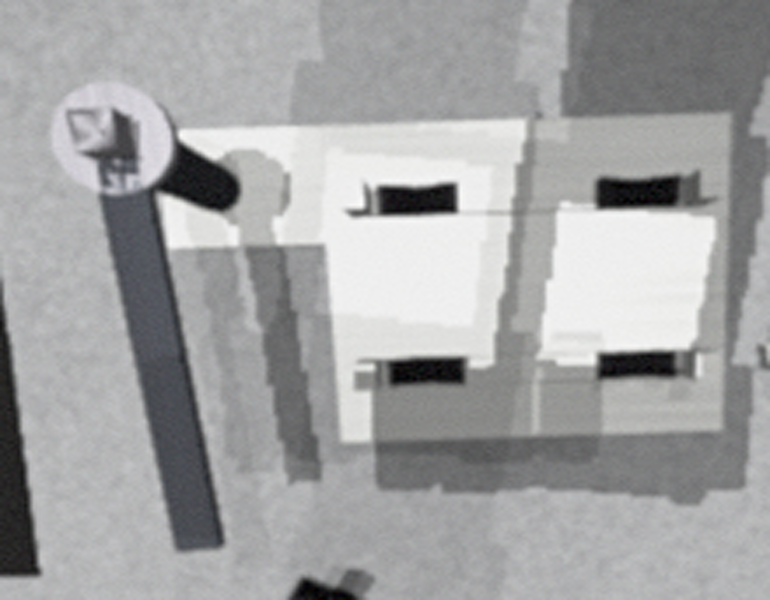

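```bash
cat > cols.py <<'E'
from h import *
import pickle,sys
def fit(P):
    P=P[(P[:,2]>0.024)&(P[:,2]<0.045)]
    c=np.median(P[:,:2],0)
    for _ in range(3):
        w,V=np.linalg.eigh(np.cov((P[:,:2]-c).T)); a=V[:,1]*np.sign(V[0,1]); n=np.array([-a[1],a[0]])
        s=(P[:,:2]-c)@a; t=(P[:,:2]-c)@n
        c=c+a*(np.percentile(s,1)+np.percentile(s,99))/2+n*np.median(t)
        k=np.abs(t-np.median(t))<0.02; P=P[k]
    s=(P[:,:2]-c)@a
    return c,np.degrees(np.arctan2(a[1],a[0])),np.ptp(np.percentile(s,[1,99])),len(P)
if __name__=='__main__':
    R=pickle.load(open('R.pkl','rb'))
    d=np.load('pics/top0_d.npy')
    for q in R['column1'][:4]:
        print('top',fit(deproj('top',d,q['region'])))
    d=np.load('pics/w1_d.npy');T=pickle.load(open('pics/w1.pkl','rb'))
    H,W=d.shape
    z=np.zeros((H,W)); v,u=np.nonzero(d>0); z[v,u]=deproj('wrist',d,d>0,T)[:,2]
    m=np.zeros_like(z,np.uint8); m[30:230,:150]=1; m&=((z>0.024)&(z<0.045)).astype(np.uint8)
    n,l,st,c=cv2.connectedComponentsWithStats(m)
    for i in range(1,n):
        if st[i,4]>300: print('wrist',fit(deproj('wrist',d,l==i,T)))
    b=np.zeros_like(m); b[90:210,170:220]=1
    q=deproj('wrist',d,(b>0)&(z>.155)&(z<.175),T)
    vx,vy,x0,y0=cv2.fitLine(q[:,:2].astype(np.float32),cv2.DIST_HUBER,0,.01,.01)[:,0]
    print('arm deg',np.degrees(np.arctan2(vy*np.sign(vx),abs(vx))),'offset of axis',(np.array([.4237,-.0635])-[x0,y0])@[-vy,vx], 'max reach',np.max((q[:,:2]-[.4237,-.0635])@([vx,vy]*np.sign(vx))))
E
python3 cols.py
```

```text
top (array([ 0.48923643, -0.44337169]), np.float64(2.560607638094918), np.float64(0.16788054841141636), 540)
top (array([ 0.49711248, -0.29891173]), np.float64(-5.221974997554953), np.float64(0.16950556859294222), 518)
top (array([ 0.52483331, -0.22498969]), np.float64(-5.858040495874801), np.float64(0.17003972778769316), 528)
top (array([ 0.46356721, -0.36846194]), np.float64(-1.826599176794305), np.float64(0.16914998276155058), 540)
wrist (array([ 0.4624377 , -0.36609267]), np.float64(-2.5937767346208873), np.float64(0.16662804947153625), 1674)
wrist (array([ 0.49572389, -0.29582476]), np.float64(-4.864703100667108), np.float64(0.16801295720096862), 1614)
wrist (array([ 0.52398034, -0.2221565 ]), np.float64(-6.146678320005627), np.float64(0.1692373371253122), 1503)Traceback (most recent call last):
  File "cols.py", line 28, in <module>
    print('arm deg',np.degrees(np.arctan2(vy*np.sign(vx),abs(vx))),'offset of axis',(np.array([.4237,-.0635])-[x0,y0])@[-vy,vx], 'max reach',np.max((q[:,:2]-[.4237,-.0635])@([vx,vy]*np.sign(vx))))
                                                                                                                                                                              ~~~~~~~^~~~~~~~~~~~
TypeError: can't multiply sequence by non-int of type 'numpy.float32'
```

```bash
python3 - <<'E'
from h import *
plan([0.5243,-0.2245,0.30],down(84))
E
```

```text
t3.08 pos [0.5576 0.0539 0.419 ] yaw 90.06 open 0.603 F [ 0.4  0.1 -0.6]
SHIFT -0.2784 -0.0335 0.1189 TURN -0.08 -0.04 6.06 | dist 0.305
```

```bash
python3 -m jog '-0.278 -0.0335 0.09 0 0 6 0.6; -0.278 -0.0335 0.09 0 0 6 0.6; -0.278 -0.0335 0.09 0 0 6 0.6; -0.278 -0.0335 0.09 0 0 6 0.6; -0.278 -0.0335 0.119 0 0 6 0.6; -0.278 -0.0335 0.18 0 0 6 0.6; -0.278 -0.0335 0.24 0 0 6 0.6; -0.278 -0.0335 0.30 0 0 6 0.6'
python3 -m jog '0 0 0 0 0 0 0.6'
python3 - <<'E'
from h import *
plan([0.5243,-0.2245,0.12],down(84))
s=read_state(); snap('wrist','w2'); import pickle; pickle.dump((s['tcp_rot'],s['position']),open('pics/w2.pkl','wb'))
E
```

```text
time_s: 4.08
position: [0.5253, -0.2242, 0.1182]
tcp_rot: [[0.104, 0.995, 0.001], [0.995, -0.104, -0.0], [-0.0, 0.001, -1.0]]
force: [-0.1, -0.6, -0.0]
opening: 0.596
time_s: 4.2
position: [0.5218, -0.2219, 0.1149]
tcp_rot: [[0.104, 0.995, -0.011], [0.995, -0.104, 0.008], [0.006, -0.011, -1.0]]
force: [-0.4, 0.2, 0.1]
opening: 0.6
t4.20 pos [ 0.5218 -0.2219  0.1149] yaw 84.05 open 0.600 F [-0.4  0.2  0.1]
SHIFT -0.0023 0.0027 -0.0052 TURN -0.66 -0.37 0.05 | dist 0.006
```

View pics/w2.png

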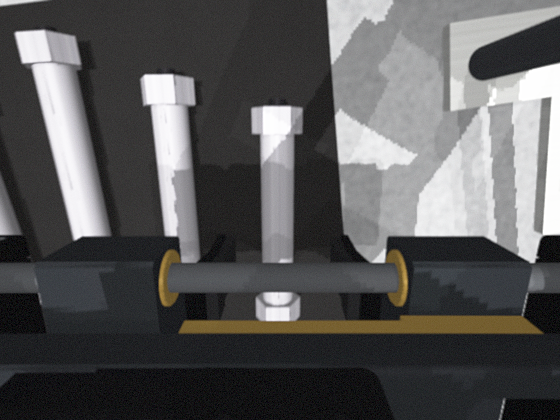

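```bash
python3 -m jog '0 0 0.04 0 0 0 0.6; 0 0 0.075 0 0 0 0.6; 0 0 0.092 0 0 0 0.6; 0 0 0.092 0 0 0 0.6'
python3 -c "
from h import *
plan([0.5243,-0.2245,0.027],down(84))"
```

```text
time_s: 4.75
position: [0.5261, -0.226, 0.0287]
tcp_rot: [[0.105, 0.994, 0.002], [0.994, -0.105, -0.001], [-0.001, 0.002, -1.0]]
force: [-0.3, 0.8, 0.2]
opening: 0.602
t4.75 pos [ 0.5261 -0.226   0.0287] yaw 83.98 open 0.602 F [-0.3  0.8  0.2]
SHIFT 0.0013 -0.0020 0.0017 TURN 0.10 0.05 -0.02 | dist 0.003
```

```bash
python3 -m jog '0 -0.001 0.001 0 0 0 0.1; 0 -0.001 0.001 0 0 0 0.1; 0 -0.001 0.001 0 0 0 0.1; 0 -0.001 0.001 0 0 0 0.1; 0 -0.001 0.001 0 0 0 0.1'
python3 -c "
from h import *
plan([0.4753,0.0332,0.26],down(92,20)); plan([0.4753,0.0332,0.26],down(92,-20)); print(down(92,20))"
```

```text
time_s: 5.38
position: [0.5245, -0.2257, 0.0268]
tcp_rot: [[0.106, 0.994, 0.001], [0.994, -0.106, -0.0], [-0.0, 0.001, -1.0]]
force: [-0.1, 1.7, 5.2]
opening: 0.281
t5.38 pos [ 0.5245 -0.2257  0.0268] yaw 83.94 open 0.281 F [-0.1  1.7  5.2]
SHIFT 0.2523 -0.0761 -0.2333 TURN 1.45 19.98 -7.98 | dist 0.352
t5.38 pos [ 0.5245 -0.2257  0.0268] yaw 83.94 open 0.281 F [-0.1  1.7  5.2]
SHIFT 0.2523 -0.0761 -0.2333 TURN -1.37 -19.95 -7.99 | dist 0.352
[[-0.0327948   0.99939083 -0.01193633]
 [ 0.93912019  0.0348995   0.34181179]
 [ 0.34202014  0.         -0.93969262]]
```

```bash
python3 -m jog '0 0 -0.05 0 0 0 0.1; 0 0 -0.11 0 0 0 0.1; 0 0 -0.17 0 0 0 0.1; 0.02 -0.006 -0.225 0 -5 -2 0.1; 0.07 -0.02 -0.233 -0.7 -10 -4 0.1; 0.13 -0.04 -0.233 -1.1 -15 -6 0.1; 0.19 -0.058 -0.233 -1.4 -20 -8 0.1; 0.252 -0.076 -0.233 -1.4 -20 -8 0.1'
python3 -m jog '0 0 0 0 0 0 0.1; 0 0 0 0 0 0 0.1'
python3 -c "
from h import *
plan([0.4753,0.0332,0.10],down(92,-20))"
```

```text
time_s: 6.38
position: [0.4732, 0.0329, 0.2577]
tcp_rot: [[-0.036, 0.999, 0.009], [0.939, 0.037, -0.342], [-0.342, -0.004, -0.94]]
force: [1.6, 0.6, -6.0]
opening: 0.277
time_s: 6.62
position: [0.4751, 0.0304, 0.2584]
tcp_rot: [[-0.035, 0.999, 0.011], [0.939, 0.037, -0.342], [-0.342, -0.002, -0.94]]
force: [-0.2, -0.3, -5.0]
opening: 0.278
t6.62 pos [0.4751 0.0304 0.2584] yaw 92.15 open 0.278 F [-0.2 -0.3 -5. ]
SHIFT 0.0569 0.0006 0.1479 TURN -0.08 0.03 0.14 | dist 0.158
```

```bash
python3 -m jog '0.02 0 0.05 0 0 0 0.1; 0.04 0 0.09 0 0 0 0.1; 0.058 0 0.138 0 0 0 0.1; 0.058 0 0.138 0 0 0 0.1'
python3 -c "
from h import *
plan([0.4753,0.0359,0.046],down(92,-20))
snap('scene','s1');snap('top','t1')"
```

```text
time_s: 7.12
position: [0.4727, 0.0353, 0.106]
tcp_rot: [[-0.034, 0.999, 0.001], [0.939, 0.032, -0.343], [-0.343, -0.011, -0.939]]
force: [-0.2, 0.5, -3.4]
opening: 0.275
t7.12 pos [0.4727 0.0353 0.106 ] yaw 92.07 open 0.275 F [-0.2  0.5 -3.4]
SHIFT 0.0211 0.0033 0.0562 TURN -0.65 0.05 0.07 | dist 0.060
```

View pics/s1.png

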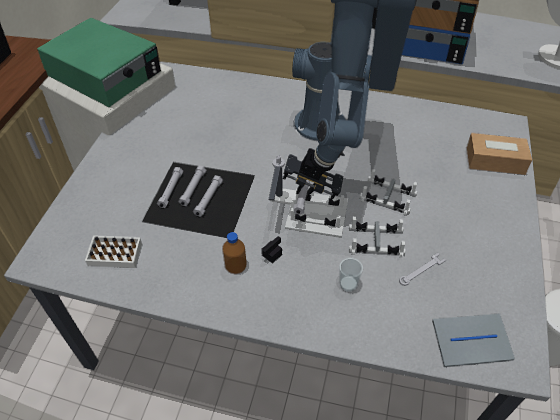

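View pics/t1.png

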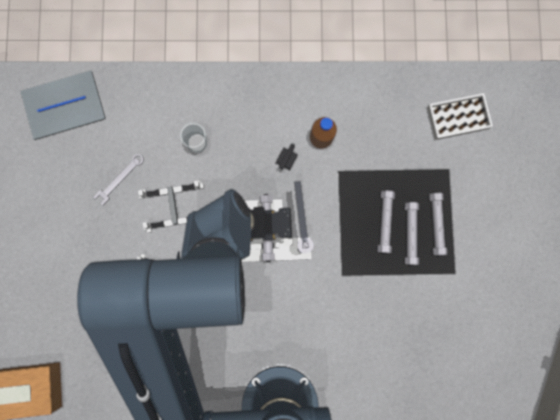

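```bash
python3 -m jog '0.008 0 0.022 0 0 0 0.1; 0.015 0 0.04 0 0 0 0.1; 0.02 0 0.053 0 0 0 0.1; 0.02 0 0.053 0 0 0 0.1; 0.02 0 0.053 0 0 0 0.1'
python3 -c "
from h import *
plan([0.4753,0.0359,0.046],down(92,-20))"
```

```text
time_s: 7.85
position: [0.4763, 0.0378, 0.0543]
tcp_rot: [[-0.033, 0.999, 0.014], [0.939, 0.035, -0.342], [-0.343, 0.002, -0.939]]
force: [0.0, -0.1, -5.0]
opening: 0.278
t7.85 pos [0.4763 0.0378 0.0543] yaw 91.99 open 0.278 F [ 0.  -0.1 -5. ]
SHIFT 0.0011 -0.0010 0.0084 TURN 0.12 0.05 -0.01 | dist 0.009
```

```bash
python3 -m jog '0.001 -0.001 0.004 0 0 0 0.1; 0.001 -0.001 0.008 0 0 0 0.1; 0.001 -0.001 0.008 0 0 0 0.1'
python3 -c "
from h import *
plan([0.4753,0.0359,0.046],down(92,-20))"
```

```text
time_s: 8.22
position: [0.4745, 0.0361, 0.0454]
tcp_rot: [[-0.033, 0.999, 0.012], [0.939, 0.036, -0.342], [-0.343, -0.0, -0.939]]
force: [0.0, -0.2, -2.5]
opening: 0.278
t8.22 pos [0.4745 0.0361 0.0454] yaw 92.04 open 0.278 F [ 0.  -0.2 -2.5]
SHIFT -0.0004 0.0008 -0.0005 TURN 0.01 0.04 0.04 | dist 0.001
```

```bash
python3 -m jog '0 0 0 0 0 0 0.6; 0 0 0 0 0 0 0.6; 0 0 -0.03 0 0 0 0.6; 0 0 -0.08 0 0 0 0.6; 0 0 -0.14 0 0 0 0.6; 0 0 -0.20 0 0 0 0.6; 0 0 -0.22 0 0 0 0.6; 0 0 -0.22 0 0 0 0.6'
python3 -c "
from h import *
snap('scene','s2')
plan([0.4964,-0.2985,0.26],down(85))"
```

```text
time_s: 9.22
position: [0.4726, 0.1119, 0.2538]
tcp_rot: [[-0.033, 0.999, 0.016], [0.939, 0.036, -0.342], [-0.342, 0.004, -0.94]]
force: [-0.4, 0.8, -0.6]
opening: 0.598
t9.28 pos [0.4716 0.1114 0.2522] yaw 92.04 open 0.602 F [-1.7  0.   0.4]
SHIFT -0.3883 0.0101 0.1334 TURN 1.27 20.01 6.97 | dist 0.411
```

View pics/s2.png

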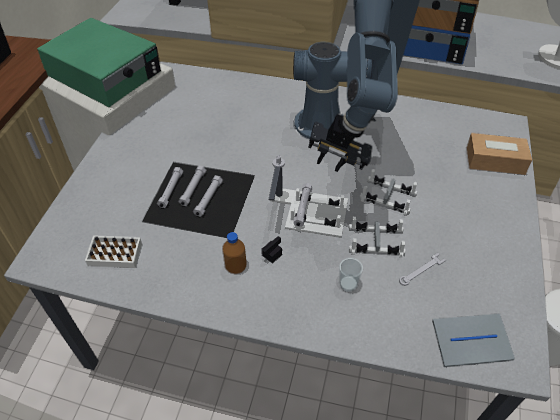

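```bash
python3 -m jog '-0.05 0.001 0.017 0 3 1 0.6; -0.11 0.003 0.037 0.6 9 3 0.6; -0.17 0.005 0.058 1 15 5 0.6; -0.23 0.006 0.079 1.3 20 7 0.6; -0.29 0.008 0.1 1.3 20 7 0.6; -0.35 0.009 0.12 1.3 20 7 0.6; -0.388 0.01 0.133 1.3 20 7 0.6; -0.388 0.01 0.133 1.3 20 7 0.6'
python3 -c "
from h import *
plan([0.4964,-0.2985,0.10],down(85))"
```

```text
time_s: 10.28
position: [0.4951, -0.3019, 0.2574]
tcp_rot: [[0.094, 0.996, -0.004], [0.996, -0.094, 0.001], [0.001, -0.004, -1.0]]
force: [-0.2, 1.9, -0.1]
opening: 0.602
t10.28 pos [ 0.4951 -0.3019  0.2574] yaw 84.62 open 0.602 F [-0.2  1.9 -0.1]
SHIFT 0.0034 0.0017 0.1574 TURN -0.23 -0.04 -0.38 | dist 0.157
```

```bash
python3 -m jog '0.003 0.001 0.06 0 0 -0.4 0.6; 0.003 0.001 0.12 0 0 -0.4 0.6; 0.003 0.001 0.157 0 0 -0.4 0.6; 0.003 0.001 0.157 0 0 -0.4 0.6; 0.003 0.001 0.157 0 0 -0.4 0.6'
python3 -c "
from h import *
plan([0.4964,-0.2985,0.027],down(85))
snap('wrist','w3')"
```

```text
time_s: 10.9
position: [0.4976, -0.295, 0.1035]
tcp_rot: [[0.081, 0.997, -0.001], [0.997, -0.081, -0.0], [-0.0, -0.001, -1.0]]
force: [-0.4, 0.8, 0.4]
opening: 0.597
t10.90 pos [ 0.4976 -0.295   0.1035] yaw 85.37 open 0.597 F [-0.4  0.8  0.4]
SHIFT -0.0036 -0.0008 0.0765 TURN -0.06 0.02 0.37 | dist 0.077
```

View pics/w3.png

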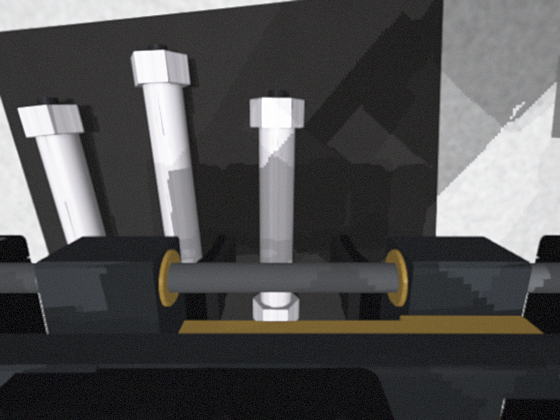

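```bash
python3 -m jog '-0.002 0 0.04 0 0 0 0.6; -0.002 0 0.07 0 0 0 0.6; -0.002 0 0.076 0 0 0 0.6; -0.002 0 0.076 0 0 0 0.1; -0.002 0 0.076 0 0 0 0.1; -0.002 0 0.076 0 0 0 0.1; -0.002 0 0.076 0 0 0 0.1'
python3 -c "
from h import *
plan([0.4719,0.1332,0.26],down(92))"
```

```text
time_s: 11.82
position: [0.4979, -0.2988, 0.0282]
tcp_rot: [[0.081, 0.997, 0.001], [0.997, -0.081, -0.003], [-0.003, 0.001, -1.0]]
force: [-1.4, -3.4, 4.3]
opening: 0.278
t11.82 pos [ 0.4979 -0.2988  0.0282] yaw 85.36 open 0.278 F [-1.4 -3.4  4.3]
SHIFT 0.4277 -0.0606 -0.2333 TURN 0.06 0.19 -6.64 | dist 0.491
```

```bash
python3 -m jog '0 0 -0.05 0 0 0 0.1; 0 0 -0.11 0 0 0 0.1; 0 0 -0.17 0 0 0 0.1; 0.03 -0.004 -0.22 0 0 0 0.1; 0.09 -0.013 -0.233 0 0 -2 0.1; 0.15 -0.021 -0.233 0 0 -4 0.1; 0.21 -0.03 -0.233 0 0 -6.6 0.1; 0.27 -0.038 -0.233 0 0 -6.6 0.1'
python3 -c "
from h import *
plan([0.4719,0.1332,0.20],down(92))"
```

```text
time_s: 12.82
position: [0.4796, -0.0225, 0.2589]
tcp_rot: [[-0.033, 0.999, -0.004], [0.999, 0.033, 0.002], [0.002, -0.004, -1.0]]
force: [0.9, -0.1, -4.9]
opening: 0.278
t12.82 pos [ 0.4796 -0.0225  0.2589] yaw 91.92 open 0.278 F [ 0.9 -0.1 -4.9]
SHIFT 0.1558 -0.0022 0.0592 TURN -0.24 -0.10 -0.08 | dist 0.167
```

```bash
python3 -m jog '0.06 -0.001 0 0 0 0 0.1; 0.12 -0.002 0 0 0 0 0.1; 0.154 -0.002 0.04 0 0 0 0.1; 0.154 -0.002 0.09 0 0 0 0.1; 0.154 -0.002 0.14 0 0 0 0.1; 0.154 -0.002 0.16 0 0 0 0.1; 0.154 -0.002 0.16 0 0 0 0.1; 0.154 -0.002 0.16 0 0 0 0.1'
python3 -c "
from h import *
plan([0.4719,0.1332,0.047],down(92))"
```

```text
time_s: 13.82
position: [0.4749, 0.1289, 0.1008]
tcp_rot: [[-0.034, 0.999, 0.001], [0.999, 0.034, 0.0], [0.0, 0.001, -1.0]]
force: [-0.2, -0.2, 0.5]
opening: 0.14
t13.82 pos [0.4749 0.1289 0.1008] yaw 91.94 open 0.140 F [-0.2 -0.2  0.5]
SHIFT 0.0044 -0.0029 0.0538 TURN 0.04 -0.01 -0.06 | dist 0.054
```

```bash
python3 -c "
from h import *
snap('scene','s3');snap('top','t3')
s=read_state(); snap('wrist','w4'); import pickle; pickle.dump((s['tcp_rot'],s['position']),open('pics/w4.pkl','wb'))
p=cv2.imread('pics/s3.png');cv2.imwrite('pics/s3z.png',cv2.resize(p[120:290,220:440],None,fx=3.5,fy=3.5,interpolation=cv2.INTER_CUBIC))"
```

View pics/s3z.png

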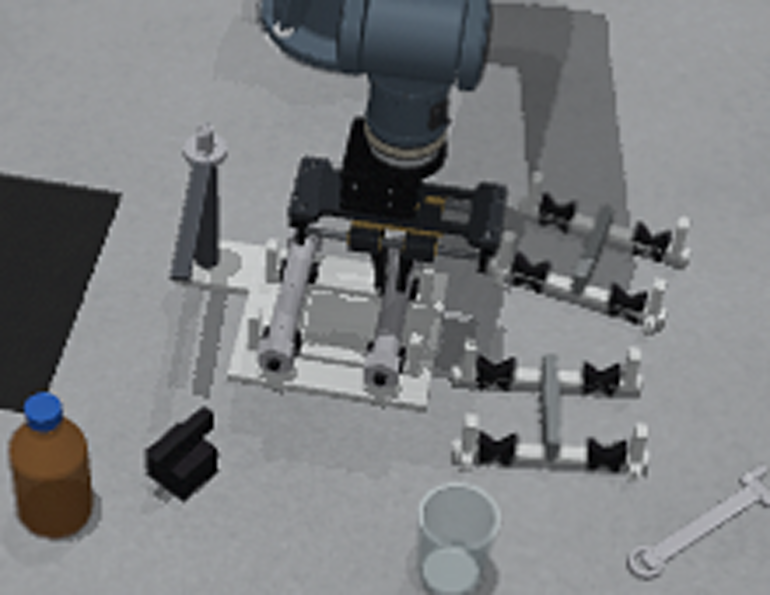

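View pics/w4.png

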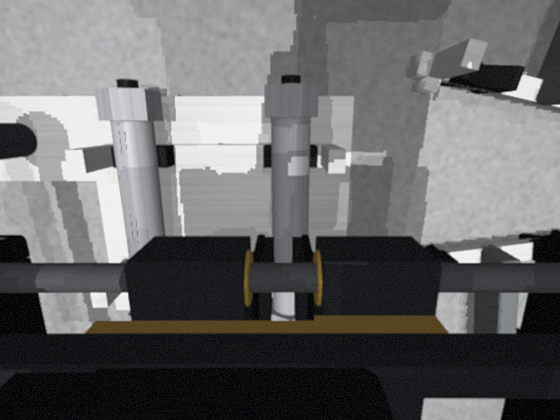

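View pics/t3.png

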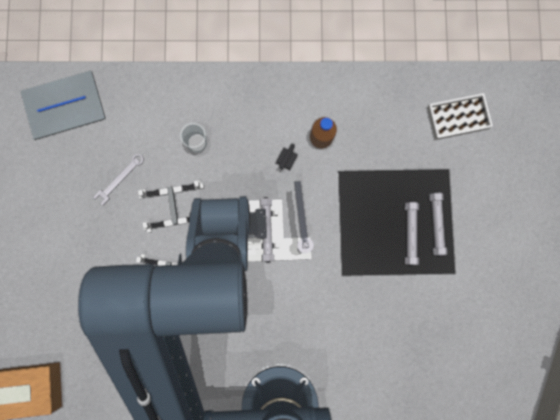

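```bash
cat > racktop.py <<'E'
from h import *
import pickle,sys
def colsin(cam,name,zlo,zhi,T=None):
    d=np.load(f'pics/{name}_d.npy')
    P=deproj(cam,d,d>0,T)
    c=np.array([.4736,.0832]); a=np.radians(2); Rm=np.array([[np.cos(a),-np.sin(a)],[np.sin(a),np.cos(a)]])
    q=np.c_[(P[:,:2]-c)@Rm,P[:,2]]
    for side in (50,-50):
        m=(abs(q[:,1]*1e3-side)<22)&(abs(q[:,0])<.11)&(q[:,2]>zlo)&(q[:,2]<zhi)
        r=q[m]
        if len(r)<10: print(side,'none',len(r)); continue
        print(side,'n',len(r),'x ext',np.percentile(r[:,0],[1,99]).round(4),'ymed',np.median(r[:,1]).round(4))
        for x0 in np.arange(-.09,.09,.02):
            k=r[(r[:,0]>=x0)&(r[:,0]<x0+.02)]
            if len(k)>4: print('   x%.2f n%d ztop %.4f ymed %.4f'%(x0+.01,len(k),np.percentile(k[:,2],95),np.median(k[:,1])))
if __name__=='__main__':
    T=pickle.load(open(f'pics/{sys.argv[2]}.pkl','rb')) if sys.argv[1]=='wrist' else None
    colsin(sys.argv[1],sys.argv[2],float(sys.argv[3]),float(sys.argv[4]),T)
E
python3 racktop.py wrist w4 0.03 0.08
```

```text
50 n 7962 x ext [-0.0924  0.0642] ymed 0.0487
   x-0.08 n1822 ztop 0.0553 ymed 0.0500
   x-0.06 n1362 ztop 0.0502 ymed 0.0497
   x-0.04 n1580 ztop 0.0500 ymed 0.0504
   x-0.02 n1116 ztop 0.0500 ymed 0.0498
   x0.00 n936 ztop 0.0501 ymed 0.0486
   x0.02 n358 ztop 0.0500 ymed 0.0447
   x0.04 n78 ztop 0.0502 ymed 0.0474
   x0.06 n540 ztop 0.0524 ymed 0.0446
-50 n 8224 x ext [-0.0901  0.0473] ymed -0.0459
   x-0.08 n2032 ztop 0.0549 ymed -0.0445
   x-0.06 n1587 ztop 0.0508 ymed -0.0454
   x-0.04 n1940 ztop 0.0510 ymed -0.0467
   x-0.02 n1235 ztop 0.0499 ymed -0.0451
   x0.00 n1082 ztop 0.0499 ymed -0.0456
   x0.02 n154 ztop 0.0501 ymed -0.0541
   x0.04 n59 ztop 0.0571 ymed -0.0716
   x0.06 n47 ztop 0.0559 ymed -0.0672
```

```bash
cat > chock.py <<'E'
from h import *
from scipy.optimize import least_squares
from scipy.spatial import cKDTree
def fitchock(P,c0,yaw0,base=0.0):
    """P world points; base= height of underside ref: origin z=base. posts tops at base+.0475; returns center,yaw using post tops + bar top"""
    c=np.array(c0,float)
    z=P[:,2]-base
    for it in range(6):
        a=np.radians(yaw0); R=np.array([[np.cos(a),-np.sin(a)],[np.sin(a),np.cos(a)]])
        q=(P[:,:2]-c)@R
        src=[];dst=[];n=[]
        r=.03 if it<2 else .012
        for sx in (-.045,.045):
            for sy in (-.077,.077):
                m=(abs(z-.0465)<.004)&(abs(q[:,0]-sx)<r)&(abs(q[:,1]-sy)<r)
                n.append(m.sum())
                if m.sum()>3:
                    src.append([sx,sy]); 
                    t=P[m][:,:2]; dst.append((t.min(0)+t.max(0))/2 if 0 else t.mean(0))
        src=np.array(src);dst=np.array(dst)
        if len(src)<2: print('posts',n); break
        ms,md=src.mean(0),dst.mean(0)
        H=(src-ms).T@(dst-md); yaw0=np.degrees(np.arctan2(H[0,1]-H[1,0],H[0,0]+H[1,1]))
        a=np.radians(yaw0); R=np.array([[np.cos(a),-np.sin(a)],[np.sin(a),np.cos(a)]])
        c=md-R@ms
    m=(abs(z-.031)<.004)&(abs(((P[:,:2]-c)@R)[:,0])<.055)&(abs(((P[:,:2]-c)@R)[:,1])<.015)
    q=(P[m][:,:2]-c)@R
    res=np.linalg.norm(dst-(src@R.T+c),axis=1) if len(src)>=2 else None
    print('c',c.round(4),'yaw %.2f'%yaw0,'posts',n,'res',None if res is None else res.round(4),'bar n%d med %s ext %s'%(m.sum(),np.median(q,0).round(4) if m.any() else None,np.ptp(q,0).round(3) if m.any() else None))
    return c,yaw0
E
python3 - <<'E'
from chock import *
import pickle
d=np.load('pics/top0_d.npy'); P=deproj('top',d,d>0)
T=pickle.load(open('pics/w1.pkl','rb')); d=np.load('pics/w1_d.npy'); W=deproj('wrist',d,d>0,T)
for c,y in (([.546,.295],9),([.335,.313],-10)):
    for Q in (P,W): fitchock(Q,c,y,0.011)
d=np.load('pics/t3_d.npy'); P=deproj('top',d,d>0);fitchock(P,[.546,.295],9,.011)
plan([0.52,0.26,0.25],down(98))
E
```

```text
c [0.5432 0.2944] yaw 9.20 posts [np.int64(16), np.int64(16), np.int64(15), np.int64(19)] res [0.0005 0.0007 0.0012 0.0008] bar n161 med [-0.0022 -0.0003] ext [0.103 0.015]
c [0.5433 0.295 ] yaw 9.50 posts [np.int64(70), np.int64(81), np.int64(63), np.int64(89)] res [0.0004 0.0007 0.0006 0.0002] bar n600 med [-0.0015 -0.0011] ext [0.105 0.015]
c [0.3367 0.3099] yaw -10.40 posts [np.int64(17), np.int64(23), np.int64(14), np.int64(19)] res [0.0011 0.0003 0.0007 0.0005] bar n172 med [-0.0028 -0.0007] ext [0.103 0.016]
c [0.3359 0.3109] yaw -10.47 posts [np.int64(0), np.int64(0), np.int64(96), np.int64(100)] res [0. 0.] bar n562 med [0.0145 0.    ] ext [0.073 0.016]
c [0.5437 0.2946] yaw 9.33 posts [np.int64(0), np.int64(18), np.int64(13), np.int64(16)] res [0.0007 0.0003 0.0004] bar n154 med [-0.0031 -0.0001] ext [0.103 0.015]
t13.97 pos [0.4752 0.1288 0.1015] yaw 91.94 open 0.111 F [ 0.4  0.9 -0.4]
SHIFT 0.1296 0.0495 -0.1484 TURN 0.13 0.01 -6.06 | dist 0.203
```

```bash
python3 -c "
from h import *
plan([0.5433,0.2948,0.15],down(99.4))"
python3 -m jog '0 0 -0.05 0 0 0 0.2; 0.06 0.02 -0.06 0 0 -2 0.5; 0.12 0.045 -0.05 0 0 -5 0.5; 0.163 0.074 -0.049 0 0 -7.5 0.5; 0.163 0.074 -0.049 0 0 -7.5 0.5; 0.163 0.074 -0.049 0 0 -7.5 0.5'
python3 -c "
from h import *
plan([0.5433,0.2948,0.032],down(99.4))"
```

```text
t13.97 pos [0.4752 0.1288 0.1015] yaw 91.94 open 0.111 F [ 0.4  0.9 -0.4]
SHIFT 0.1636 0.0737 -0.0484 TURN 0.13 0.01 -7.46 | dist 0.186
time_s: 14.72
position: [0.5418, 0.2939, 0.1493]
tcp_rot: [[-0.164, 0.986, -0.002], [0.986, 0.164, -0.001], [-0.0, -0.002, -1.0]]
force: [0.0, 0.1, -0.9]
opening: 0.494
t14.72 pos [0.5418 0.2939 0.1493] yaw 99.47 open 0.494 F [ 0.   0.1 -0.9]
SHIFT 0.0006 0.0018 0.1173 TURN -0.10 0.02 0.07 | dist 0.117
```

```bash
python3 -m jog '0.001 0.001 0.05 0 0 0 0.5; 0.001 0.001 0.09 0 0 0 0.5; 0.001 0.001 0.117 0 0 0 0.5; 0.001 0.001 0.117 0 0 0 0.5; 0.001 0.001 0.117 0 0 0 0; 0.001 0.001 0.117 0 0 0 0; 0.001 0.001 0.117 0 0 0 0; 0.001 0.001 0.117 0 0 0 0'
python3 -c "
from h import *
plan([0.5433,0.2948,0.032],down(99.4))"
```

```text
time_s: 15.72
position: [0.5435, 0.2957, 0.0327]
tcp_rot: [[-0.164, 0.986, -0.0], [0.986, 0.164, 0.001], [0.001, 0.0, -1.0]]
force: [-0.1, 0.4, 3.9]
opening: 0.161
t15.72 pos [0.5435 0.2957 0.0327] yaw 99.44 open 0.161 F [-0.1  0.4  3.9]
SHIFT -0.0008 -0.0004 0.0007 TURN 0.00 -0.03 0.04 | dist 0.001
```

```bash
python3 -m jog '0 0 -0.02 0 0 0 0; 0 0 -0.05 0 0 0 0; 0 0 -0.1 0 0 0 0; 0 0 -0.15 0 0 0 0; 0 0 -0.15 0 0 0 0'
python3 -c "
from h import *
snap('top','t4')
plan([0.4736,0.0832,0.18],down(92))"; python3 racktop.py top t4 0.03 0.08
```

```text
time_s: 16.35
position: [0.546, 0.2964, 0.1869]
tcp_rot: [[-0.164, 0.986, 0.009], [0.986, 0.164, 0.003], [0.002, 0.009, -1.0]]
force: [0.6, 0.4, -5.5]
opening: 0.16
t16.40 pos [0.5439 0.2957 0.184 ] yaw 99.46 open 0.158 F [-0.5 -0.2 -5.5]
SHIFT -0.1980 -0.1043 0.0036 TURN 0.14 -0.05 7.46 | dist 0.224
50 n 670 x ext [-0.0909  0.0847] ymed 0.0487
   x-0.08 n88 ztop 0.0572 ymed 0.0486
   x-0.06 n69 ztop 0.0538 ymed 0.0480
   x-0.04 n85 ztop 0.0542 ymed 0.0501
   x-0.02 n66 ztop 0.0526 ymed 0.0492
   x0.00 n67 ztop 0.0534 ymed 0.0490
   x0.02 n64 ztop 0.0533 ymed 0.0483
   x0.04 n84 ztop 0.0555 ymed 0.0478
   x0.06 n80 ztop 0.0544 ymed 0.0493
   x0.08 n59 ztop 0.0578 ymed 0.0488
-50 n 659 x ext [-0.0868  0.0869] ymed -0.0505
   x-0.08 n80 ztop 0.0562 ymed -0.0506
   x-0.06 n67 ztop 0.0549 ymed -0.0500
   x-0.04 n83 ztop 0.0531 ymed -0.0511
   x-0.02 n67 ztop 0.0537 ymed -0.0513
   x0.00 n66 ztop 0.0533 ymed -0.0494
   x0.02 n64 ztop 0.0548 ymed -0.0503
   x0.04 n86 ztop 0.0535 ymed -0.0508
   x0.06 n75 ztop 0.0551 ymed -0.0516
   x0.08 n71 ztop 0.0580 ymed -0.0499
```

View pics/t4.png

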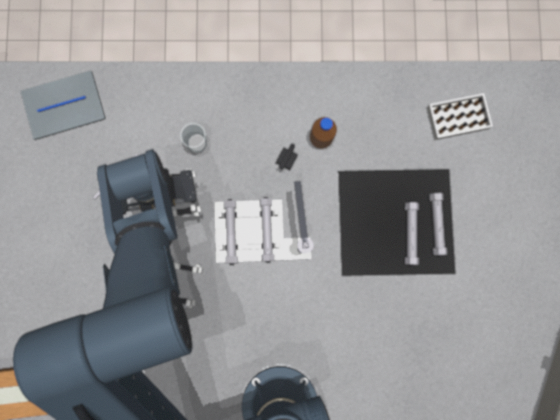

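```bash
python3 -m jog '-0.055 -0.03 0 0 0 2 0; -0.11 -0.06 0 0 0 5 0; -0.16 -0.085 0 0 0 7.5 0; -0.198 -0.104 0.004 0 0 7.5 0; -0.198 -0.104 0.03 0 0 7.5 0; -0.198 -0.104 0.06 0 0 7.5 0; -0.198 -0.104 0.06 0 0 7.5 0; -0.198 -0.104 0.06 0 0 7.5 0'
python3 -c "
from h import *
plan([0.4736,0.0832,0.0805],down(92))
s=read_state(); snap('wrist','w5'); import pickle; pickle.dump((s['tcp_rot'],s['position']),open('pics/w5.pkl','wb'))"
```

```text
time_s: 17.4
position: [0.4727, 0.0832, 0.1216]
tcp_rot: [[-0.034, 0.999, -0.003], [0.999, 0.034, -0.0], [0.0, -0.003, -1.0]]
force: [0.4, -0.7, -5.0]
opening: 0.159
t17.40 pos [0.4727 0.0832 0.1216] yaw 91.96 open 0.159 F [ 0.4 -0.7 -5. ]
SHIFT 0.0000 0.0010 0.0411 TURN -0.17 -0.01 -0.04 | dist 0.041
```

View pics/w5.png

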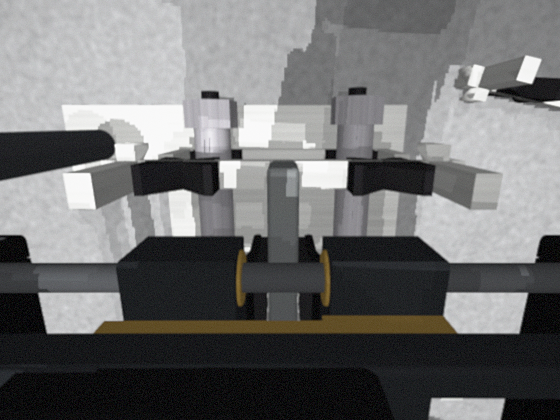

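```bash
python3 -m jog '0 0.001 0.012 0 0 0 0; 0 0.001 0.022 0 0 0 0; 0 0.001 0.03 0 0 0 0; 0 0.001 0.036 0 0 0 0; 0 0.001 0.04 0 0 0 0; 0 0.001 0.042 0 0 0 0; 0 0.001 0.042 0 0 0 0'
python3 -c "
from h import *
plan([0.4736,0.0832,0.0792],down(92))"
```

```text
time_s: 18.32
position: [0.4741, 0.0831, 0.0802]
tcp_rot: [[-0.034, 0.999, -0.001], [0.999, 0.034, -0.0], [-0.0, -0.001, -1.0]]
force: [-0.7, -1.6, -1.8]
opening: 0.158
t18.32 pos [0.4741 0.0831 0.0802] yaw 91.96 open 0.158 F [-0.7 -1.6 -1.8]
SHIFT 0.0002 -0.0005 0.0010 TURN -0.07 0.01 -0.04 | dist 0.001
```

```bash
python3 -m jog '0 0 0.002 0 0 0 0; 0 0 0.002 0 0 0 0'; python3 -m jog '0 0 -0.001 0 0 0 0.35; 0 0 -0.001 0 0 0 0.35; 0 0 -0.001 0 0 0 0.35; 0 0 -0.06 0 0 0 0.35; 0 0 -0.12 0 0 0 0.35; 0 0 -0.18 0 0 0 0.4;  0 0 -0.18 0 0 0 0.4'
python3 -c "
from h import *
plan([0.4736,0.0832,0.26],down(92))
from chock import *
s=read_state(); p,d=snap('wrist','w6'); T=(s['tcp_rot'],s['position'])
fitchock(deproj('wrist',d,d>0,T),[.4736,.0832],2,.0575)
p,d=snap('scene','s6');fitchock(deproj('scene',d,d>0),[.4736,.0832],2,.0575)
"
```

```text
time_s: 18.58
position: [0.4743, 0.0831, 0.0796]
tcp_rot: [[-0.034, 0.999, -0.0], [0.999, 0.034, -0.0], [-0.0, -0.0, -1.0]]
force: [-2.5, 0.4, 12.6]
opening: 0.158
time_s: 19.45
position: [0.4776, 0.083, 0.2624]
tcp_rot: [[-0.034, 0.999, 0.01], [0.999, 0.034, -0.001], [-0.001, 0.01, -1.0]]
force: [0.6, 0.1, -1.5]
opening: 0.397
t19.45 pos [0.4776 0.083  0.2624] yaw 91.96 open 0.397 F [ 0.6  0.1 -1.5]
SHIFT 0.0003 -0.0040 0.0024 TURN 0.59 0.06 -0.04 | dist 0.005
c [0.4734 0.0825] yaw 2.00 posts [np.int64(193), np.int64(193), np.int64(104), np.int64(103)] res [0.0014 0.0015 0.0018 0.0019] bar n1343 med [-0.0031  0.0001] ext [0.103 0.013]
c [0.4768 0.0854] yaw 2.32 posts [np.int64(9), np.int64(8), np.int64(12), np.int64(12)] res [0.0012 0.0012 0.0009 0.0005] bar n74 med [0.0016 0.0008] ext [0.102 0.015]
```

View pics/w6.png

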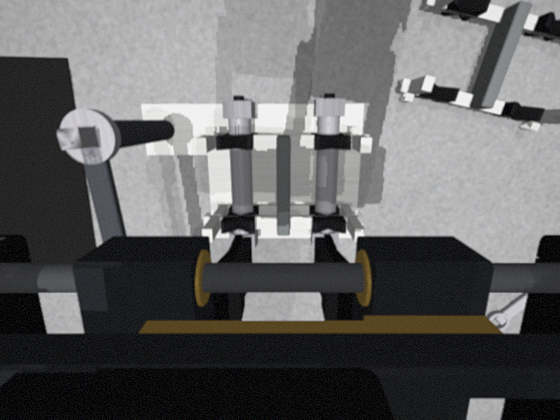

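```bash
cat > heights.py <<'E'
from h import *
def heights(P,base,c=(.4736,.0828),yaw=2.0):
    a=np.radians(yaw); R=np.array([[np.cos(a),-np.sin(a)],[np.sin(a),np.cos(a)]])
    q=(P[:,:2]-np.array(c))@R; z=P[:,2]
    for sx in (-.045,.045):
        for sy in (-.077,.077):
            m=(abs(q[:,0]-sx)<.009)&(abs(q[:,1]-sy)<.007)&(abs(z-base-.0475)<.008)
            print('post',sx,sy,m.sum(),np.median(z[m]).round(4) if m.any() else None,end='; ')
    m=(abs(q[:,1])<.005)&(abs(z-base-.032)<.008)&(abs(q[:,0])<.05)
    print('bar',m.sum(),np.median(z[m]).round(4) if m.any() else None)
    for sx in (-1,1):
        k=m&(q[:,0]*sx>.02); print('  bar end',sx,k.sum(),np.median(z[k]).round(4) if k.any() else None)
E
python3 - <<'E'
from heights import *
s=read_state()
d=np.load('pics/w6_d.npy'); heights(deproj('wrist',d,d>0,(s['tcp_rot'],s['position'])),.0575)
d=np.load('pics/s6_d.npy'); heights(deproj('scene',d,d>0),.0575)
plan([0.463,-0.3685,0.26],down(88))
E
```

```text
post -0.045 -0.077 157 0.1015; post -0.045 0.077 155 0.102; post 0.045 -0.077 66 0.0996; post 0.045 0.077 63 0.1; bar 912 0.0853
  bar end -1 303 0.0859
  bar end 1 229 0.0846
post -0.045 -0.077 10 0.1039; post -0.045 0.077 11 0.105; post 0.045 -0.077 9 0.1059; post 0.045 0.077 12 0.1036; bar 67 0.0896
  bar end -1 16 0.091
  bar end 1 24 0.0888
t19.55 pos [0.4741 0.0831 0.258 ] yaw 91.95 open 0.398 F [ 0.7 -0.2 -0.1]
SHIFT -0.4510 -0.0264 -0.0020 TURN -0.04 0.01 3.95 | dist 0.452
```

```bash
python3 -m jog '-0.06 -0.003 0 0 0 0 0.6; -0.12 -0.007 0 0 0 1 0.6; -0.18 -0.01 0 0 0 2 0.6; -0.24 -0.014 0 0 0 3 0.6; -0.3 -0.017 0 0 0 4 0.6; -0.36 -0.021 0 0 0 4 0.6; -0.42 -0.025 0.03 0 0 4 0.6; -0.451 -0.0265 0.08 0 0 4 0.6'
python3 -m jog '0 0 0.05 0 0 0 0.6; 0 0 0.08 0 0 0 0.6; 0 0 0.08 0 0 0 0.6; 0 0 0.08 0 0 0 0.6'
python3 -c "
from h import *
s=read_state(); snap('wrist','w7')
plan([0.463,-0.3685,0.027],down(88))"
```

```text
time_s: 20.55
position: [0.463, -0.3718, 0.1765]
tcp_rot: [[0.038, 0.999, 0.0], [0.999, -0.038, -0.002], [-0.002, 0.0, -1.0]]
force: [0.3, -0.3, -0.9]
opening: 0.599
time_s: 21.05
position: [0.4629, -0.3682, 0.0979]
tcp_rot: [[0.036, 0.999, -0.002], [0.999, -0.036, 0.001], [0.001, -0.002, -1.0]]
force: [0.2, 0.2, 0.1]
opening: 0.604
t21.10 pos [ 0.4634 -0.3687  0.0989] yaw 87.96 open 0.602 F [ 0.5 -0.   0.1]
SHIFT 0.0002 -0.0004 0.0719 TURN -0.03 0.06 -0.04 | dist 0.072
```

View pics/w7.png

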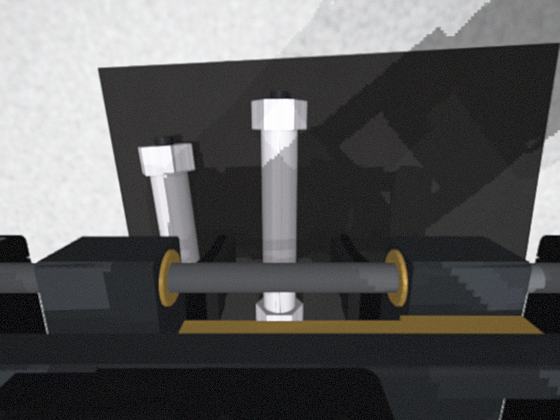

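```bash
python3 -m jog '0 0 0.04 0 0 0 0.6; 0 0 0.065 0 0 0 0.6; 0 0 0.072 0 0 0 0.6; 0 0 0.072 0 0 0 0.1; 0 0 0.072 0 0 0 0.1; 0 0 0.072 0 0 0 0.1; 0 0 0.072 0 0 0 0.1'
python3 -c "
from h import *
plan([0.4753,0.0359,0.28],down(92,-20))"
```

```text
time_s: 21.98
position: [0.4636, -0.3699, 0.0274]
tcp_rot: [[0.036, 0.999, 0.001], [0.999, -0.036, -0.003], [-0.003, 0.001, -1.0]]
force: [-0.4, -2.3, 3.9]
opening: 0.275
t21.98 pos [ 0.4636 -0.3699  0.0274] yaw 87.96 open 0.275 F [-0.4 -2.3  3.9]
SHIFT 0.4051 -0.0025 -0.2539 TURN -0.67 -19.80 -4.00 | dist 0.478
```

```bash
python3 -m jog '0 0 -0.05 0 0 0 0.1; 0 0 -0.11 0 0 0 0.1; 0 0 -0.17 0 0 0 0.1; 0.02 0 -0.225 0 0 0 0.1; 0.08 0 -0.254 0 0 0 0.1; 0.14 -0.001 -0.254 -0.2 -5 -1 0.1; 0.2 -0.001 -0.254 -0.4 -10 -2 0.1; 0.26 -0.002 -0.254 -0.6 -15 -3 0.1'
python3 -c "
from h import *
plan([0.4753,0.0359,0.28],down(92,-20))"
```

```text
time_s: 22.98
position: [0.4689, -0.106, 0.2794]
tcp_rot: [[-0.015, 1.0, 0.005], [0.966, 0.016, -0.259], [-0.259, 0.001, -0.966]]
force: [1.8, 0.3, -5.2]
opening: 0.277
t22.98 pos [ 0.4689 -0.106   0.2794] yaw 90.91 open 0.277 F [ 1.8  0.3 -5.2]
SHIFT 0.1368 0.0087 -0.0373 TURN -0.28 -4.96 -1.04 | dist 0.142
```

```bash
python3 -m jog '0.06 0.003 -0.017 -0.2 -3 -1 0.1; 0.11 0.006 -0.03 -0.3 -5 -1 0.1; 0.137 0.008 -0.037 -0.3 -5 -1 0.1; 0.137 0.008 -0.037 -0.3 -5 -1 0.1; 0.137 0.008 -0.037 -0.3 -5 -1 0.1'
python3 -c "
from h import *
plan([0.4753,0.036,0.125],down(92,-20))"
```

```text
time_s: 23.6
position: [0.4752, 0.0335, 0.2798]
tcp_rot: [[-0.033, 0.999, 0.012], [0.939, 0.035, -0.342], [-0.342, -0.0, -0.94]]
force: [0.0, -0.2, -5.2]
opening: 0.28
t23.60 pos [0.4752 0.0335 0.2798] yaw 92.04 open 0.280 F [ 0.  -0.2 -5.2]
SHIFT 0.0553 0.0003 0.1446 TURN -0.01 0.00 0.03 | dist 0.155
```

```bash
python3 -m jog '0.018 0 0.047 0 0 0 0.1; 0.036 0 0.094 0 0 0 0.1; 0.05 0 0.13 0 0 0 0.1; 0.055 0 0.144 0 0 0 0.1; 0.055 0 0.144 0 0 0 0.1; 0.055 0 0.144 0 0 0 0.1'
python3 -c "
from h import *
plan([0.4753,0.0361,0.0936],down(92,-20))"
```

```text
time_s: 24.35
position: [0.4776, 0.0356, 0.1277]
tcp_rot: [[-0.031, 0.999, 0.017], [0.939, 0.035, -0.342], [-0.342, 0.005, -0.94]]
force: [-0.7, -0.4, -5.2]
opening: 0.28
t24.35 pos [0.4776 0.0356 0.1277] yaw 91.90 open 0.280 F [-0.7 -0.4 -5.2]
SHIFT 0.0122 -0.0024 0.0319 TURN 0.27 0.03 -0.09 | dist 0.034
```

```bash
python3 -m jog '0.004 -0.001 0.011 0 0 0 0.1; 0.008 -0.001 0.021 0 0 0 0.1; 0.011 -0.001 0.028 0 0 0 0.1; 0.012 -0.001 0.032 0 0 0 0.1; 0.012 -0.001 0.032 0 0 0 0.1; 0.012 -0.001 0.032 0 0 0 0.1'
python3 -c "
from h import *
plan([0.4753,0.0361,0.0931],down(92,-20))"
```

```text
time_s: 25.1
position: [0.4752, 0.0359, 0.0933]
tcp_rot: [[-0.033, 0.999, 0.014], [0.938, 0.036, -0.344], [-0.344, 0.002, -0.939]]
force: [-1.7, 1.4, 5.3]
opening: 0.277
t25.10 pos [0.4752 0.0359 0.0933] yaw 92.04 open 0.277 F [-1.7  1.4  5.3]
SHIFT 0.0003 0.0001 0.0001 TURN 0.11 0.14 0.04 | dist 0.000
```

```bash
python3 -m jog '0 0 0 0 0 0 0.44; 0 0 0 0 0 0 0.44; 0 0 0 0 0 0 0.44; 0 0 -0.03 0 0 0 0.44; 0 0 -0.08 0 0 0 0.44; 0 0 -0.14 0 0 0 0.44; 0 0 -0.18 0 0 0 0.5; 0 0 -0.18 0 0 0 0.6'
python3 -c "
from h import *
snap('scene','s8')
p=cv2.imread('pics/s8.png');cv2.imwrite('pics/s8z.png',cv2.resize(p[120:290,220:440],None,fx=3.5,fy=3.5,interpolation=cv2.INTER_CUBIC))
plan([0.489,-0.4445,0.27],down(92.5))"
```

```text
time_s: 26.1
position: [0.4748, 0.099, 0.2644]
tcp_rot: [[-0.032, 0.999, 0.022], [0.939, 0.037, -0.341], [-0.341, 0.01, -0.94]]
force: [0.4, -0.3, 0.3]
opening: 0.543
t26.15 pos [0.4734 0.0983 0.2624] yaw 91.98 open 0.562 F [ 0.  -0.6  0.5]
SHIFT -0.5129 -0.0041 0.1785 TURN 0.22 19.99 -0.46 | dist 0.543
```

View pics/s8z.png

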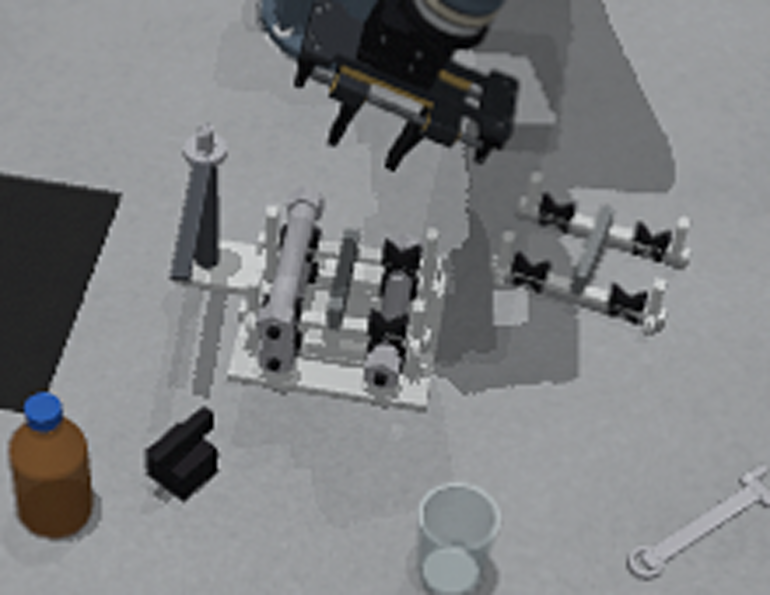

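```bash
python3 -m jog '-0.06 0 0.02 0 5 0 0.6; -0.117 -0.001 0.041 0 10 0 0.6; -0.175 -0.001 0.061 0.1 15 0 0.6; -0.233 -0.002 0.081 0.2 20 0 0.6; -0.291 -0.002 0.101 0.2 20 -0.4 0.6; -0.35 -0.003 0.122 0.2 20 -0.4 0.6; -0.41 -0.003 0.143 0.2 20 -0.4 0.6; -0.47 -0.004 0.163 0.2 20 -0.4 0.6'
python3 -c "
from h import *
plan([0.489,-0.4445,0.10],down(92.5))"
```

```text
time_s: 27.15
position: [0.4848, -0.3992, 0.2662]
tcp_rot: [[-0.04, 0.999, -0.006], [0.999, 0.04, 0.003], [0.004, -0.006, -1.0]]
force: [-0.2, -1.0, 0.4]
opening: 0.604
t27.15 pos [ 0.4848 -0.3992  0.2662] yaw 92.29 open 0.604 F [-0.2 -1.   0.4]
SHIFT -0.0460 0.0033 0.1660 TURN -0.33 -0.21 -0.21 | dist 0.172
```

```bash
python3 -m jog '-0.044 0.003 0.02 0 0 -0.2 0.6; -0.044 0.003 0.08 0 0 -0.2 0.6; -0.044 0.003 0.13 0 0 -0.2 0.6; -0.044 0.003 0.165 0 0 -0.2 0.6; -0.044 0.003 0.165 0 0 -0.2 0.6; -0.044 0.003 0.165 0 0 -0.2 0.6'
python3 -c "
from h import *
s=read_state(); snap('wrist','w9')
plan([0.489,-0.4445,0.027],down(92.5))"
```

```text
time_s: 27.9
position: [0.4907, -0.4418, 0.104]
tcp_rot: [[-0.045, 0.999, -0.003], [0.999, 0.045, -0.001], [-0.0, -0.003, -1.0]]
force: [0.5, 1.4, 0.1]
opening: 0.601
t27.95 pos [ 0.4913 -0.4423  0.1052] yaw 92.57 open 0.598 F [-0.3 -0.   0.5]
SHIFT -0.0020 -0.0022 0.0782 TURN -0.08 0.12 0.07 | dist 0.078
```

View pics/w9.png

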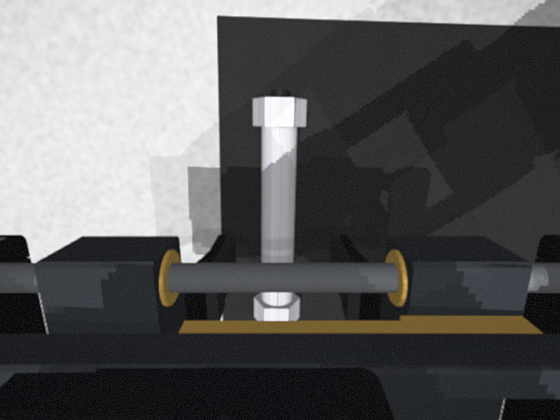

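```bash
python3 -m jog '-0.001 -0.001 0.04 0 0 0 0.6; -0.001 -0.001 0.07 0 0 0 0.6; -0.001 -0.002 0.078 0 0 0 0.6; -0.001 -0.002 0.078 0 0 0 0.1; -0.001 -0.002 0.078 0 0 0 0.1; -0.001 -0.002 0.078 0 0 0 0.1; -0.001 -0.002 0.078 0 0 0 0.1'
python3 -c "
from h import *
plan([0.4719,0.1330,0.27],down(92))"
```

```text
time_s: 28.82
position: [0.4896, -0.4444, 0.0276]
tcp_rot: [[-0.045, 0.999, -0.0], [0.999, 0.045, -0.005], [-0.005, -0.0, -1.0]]
force: [-0.8, -2.3, 4.0]
opening: 0.282
t28.82 pos [ 0.4896 -0.4444  0.0276] yaw 92.59 open 0.282 F [-0.8 -2.3  4. ]
SHIFT 0.5765 0.0083 -0.2451 TURN -0.02 0.27 0.59 | dist 0.626
```

```bash
python3 -m jog '0 0 -0.05 0 0 0 0.1; 0 0 -0.11 0 0 0 0.1; 0 0 -0.17 0 0 0 0.1; 0.02 0 -0.225 0 0 0 0.1; 0.08 0.001 -0.245 0 0 0.6 0.1; 0.14 0.002 -0.245 0 0 0.6 0.1; 0.2 0.003 -0.245 0 0 0.6 0.1; 0.26 0.004 -0.245 0 0 0.6 0.1'
python3 -m jog '0.06 0.001 0 0 0 0 0.1; 0.12 0.002 0 0 0 0 0.1; 0.18 0.003 0 0 0 0 0.1; 0.24 0.004 0 0 0 0 0.1; 0.3 0.004 0 0 0 0 0.1; 0.316 0.004 0 0 0 0 0.1; 0.316 0.004 0.03 0 0 0 0.1; 0.316 0.004 0.08 0 0 0 0.1'
python3 -c "
from h import *
plan([0.4719,0.1330,0.125],down(92))"
```

```text
time_s: 29.82
position: [0.4802, -0.1797, 0.2701]
tcp_rot: [[-0.034, 0.999, -0.005], [0.999, 0.034, 0.002], [0.002, -0.005, -1.0]]
force: [1.1, 1.1, -4.3]
opening: 0.28
time_s: 30.82
position: [0.4756, 0.1335, 0.1912]
tcp_rot: [[-0.036, 0.999, 0.002], [0.999, 0.036, -0.0], [-0.001, 0.002, -1.0]]
force: [0.5, -0.2, -5.1]
opening: 0.282
t30.82 pos [0.4756 0.1335 0.1912] yaw 92.04 open 0.282 F [ 0.5 -0.2 -5.1]
SHIFT -0.0004 -0.0039 0.0661 TURN 0.12 0.03 0.04 | dist 0.066
```

```bash
python3 -m jog '0 -0.003 0.03 0 0 0 0.1; 0 -0.003 0.055 0 0 0 0.1; 0 -0.003 0.066 0 0 0 0.1; 0 -0.003 0.066 0 0 0 0.1; 0 -0.003 0.066 0 0 0 0.1'
python3 -c "
from h import *
plan([0.4719,0.1330,0.0938],down(92))"
```

```text
time_s: 31.45
position: [0.472, 0.1332, 0.1256]
tcp_rot: [[-0.035, 0.999, -0.001], [0.999, 0.035, -0.0], [-0.0, -0.001, -1.0]]
force: [-0.5, 0.3, -4.1]
opening: 0.277
t31.45 pos [0.472  0.1332 0.1256] yaw 91.98 open 0.277 F [-0.5  0.3 -4.1]
SHIFT -0.0002 -0.0001 0.0318 TURN -0.05 0.02 -0.02 | dist 0.032
```

```bash
python3 -m jog '0 0 0.012 0 0 0 0.1; 0 0 0.022 0 0 0 0.1; 0 0 0.029 0 0 0 0.1; 0 0 0.032 0 0 0 0.1; 0 0 0.032 0 0 0 0.1'
python3 -m jog '0 0 0 0 0 0 0.44; 0 0 0 0 0 0 0.44; 0 0 0 0 0 0 0.44; 0 0 -0.03 0 0 0 0.44; 0 0 -0.08 0 0 0 0.44; 0 0 -0.14 0 0 0 0.44; 0.05 0 -0.16 0 0 0 0.44; 0.11 0 -0.16 0 0 0 0.44'
python3 -c "
from h import *
from chock import *
p,d=snap('scene','s10')
cv2.imwrite('pics/s10z.png',cv2.resize(cv2.imread('pics/s10.png')[120:290,220:440],None,fx=3.5,fy=3.5,interpolation=cv2.INTER_CUBIC))
fitchock(deproj('scene',d,d>0),[.336,.31],-10.4,.011)
plan([0.3365,0.3102,0.15],down(79.6))"
```

```text
time_s: 32.08
position: [0.4708, 0.1332, 0.0941]
tcp_rot: [[-0.036, 0.999, -0.003], [0.999, 0.036, -0.001], [-0.001, -0.003, -1.0]]
force: [-2.4, -2.1, 9.6]
opening: 0.274
time_s: 33.08
position: [0.4696, 0.2441, 0.2554]
tcp_rot: [[-0.032, 0.999, 0.003], [0.999, 0.032, 0.001], [0.001, 0.003, -1.0]]
force: [1.0, -0.3, -0.7]
opening: 0.439
c [0.3377 0.3149] yaw -10.83 posts [np.int64(9), np.int64(9), np.int64(10), np.int64(11)] res [0.0006 0.0004 0.001  0.0011] bar n67 med [-0.0041 -0.0008] ext [0.107 0.016]
t33.12 pos [0.4679 0.2515 0.2545] yaw 92.09 open 0.437 F [1.2 3.6 0.1]
SHIFT 0.0627 -0.1294 0.1047 TURN 0.08 -0.43 12.49 | dist 0.178
```

View pics/s10z.png

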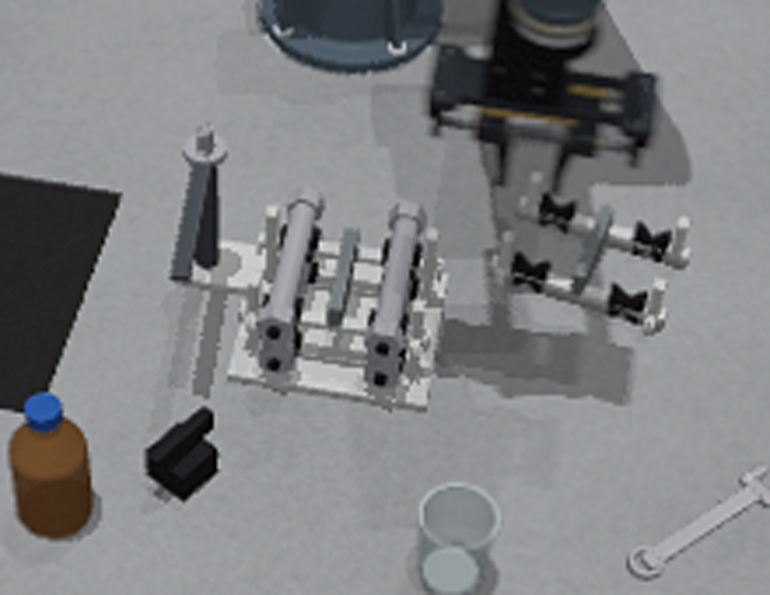

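```bash
python3 -m jog '0.02 -0.05 0.03 0 0 4 0.5; 0.04 -0.09 0.06 0 0 9 0.5; 0.063 -0.13 0.1 0 0 12.5 0.5; 0.063 -0.13 0.1 0 0 12.5 0.5; 0.063 -0.13 0.1 0 0 12.5 0.5'
python3 -c "
from h import *
from chock import *
s=read_state(); p,d=snap('wrist','w11'); T=(s['tcp_rot'],s['position'])
fitchock(deproj('wrist',d,d>0,T),[.336,.311],-10.4,.011)
plan([0.336,0.311,0.032],down(79.5))"
```

```text
time_s: 33.75
position: [0.3362, 0.302, 0.1532]
tcp_rot: [[0.181, 0.983, -0.002], [0.983, -0.181, -0.0], [-0.0, -0.002, -1.0]]
force: [0.8, 0.6, -0.0]
opening: 0.501
c [0.3343 0.3116] yaw -10.99 posts [np.int64(283), np.int64(302), np.int64(80), np.int64(0)] res [0.0024 0.0015 0.0034] bar n2007 med [-0.0034 -0.0002] ext [0.102 0.015]
t33.80 pos [0.3371 0.3021 0.1536] yaw 79.49 open 0.497 F [-0.2  0.7  0.1]
SHIFT 0.0085 -0.0026 0.1216 TURN -0.02 -0.04 -0.01 | dist 0.122
```

View pics/w11.png

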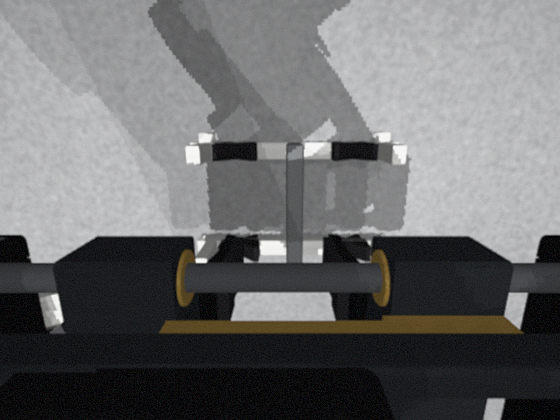

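```bash
python3 -m jog '0.009 -0.003 0.03 0 0 0 0.5; 0.009 -0.003 0.08 0 0 0 0.5; 0.009 -0.003 0.11 0 0 0 0.5; 0.009 -0.003 0.121 0 0 0 0.5; 0.009 -0.003 0.121 0 0 0 0; 0.009 -0.003 0.121 0 0 0 0; 0.009 -0.003 0.121 0 0 0 0; 0.009 -0.003 0.121 0 0 0 0'
python3 -c "
from h import *
plan([0.336,0.311,0.19],down(79.5))"
```

```text
time_s: 34.8
position: [0.3344, 0.3116, 0.033]
tcp_rot: [[0.182, 0.983, -0.0], [0.983, -0.182, 0.001], [0.001, -0.001, -1.0]]
force: [-0.5, 0.3, 4.4]
opening: 0.159
t34.80 pos [0.3344 0.3116 0.033 ] yaw 79.49 open 0.159 F [-0.5  0.3  4.4]
SHIFT -0.0002 0.0016 -0.1570 TURN -0.03 -0.06 -0.01 | dist 0.157
```

```bash
python3 -m jog '0 0 -0.02 0 0 0 0; 0 0 -0.06 0 0 0 0; 0 0 -0.12 0 0 0 0; 0 0 -0.18 0 0 0 0; 0 0 -0.197 0 0 0 0; 0 0 -0.197 0 0 0 0'
python3 -c "
from h import *
plan([0.4730,0.0828,0.20],down(92))"
```

```text
time_s: 35.55
position: [0.3341, 0.3112, 0.2302]
tcp_rot: [[0.182, 0.983, -0.0], [0.983, -0.182, 0.001], [0.001, -0.001, -1.0]]
force: [0.2, -0.7, -5.2]
opening: 0.156
t35.55 pos [0.3341 0.3112 0.2302] yaw 79.51 open 0.156 F [ 0.2 -0.7 -5.2]
SHIFT -0.1993 0.1782 0.0299 TURN -0.03 -0.04 -12.49 | dist 0.269
```

```bash
python3 -m jog '-0.04 0.036 0 0 0 -3 0; -0.085 0.076 0 0 0 -6 0; -0.13 0.116 0 0 0 -9 0; -0.17 0.152 0 0 0 -12.5 0; -0.199 0.178 0 0 0 -12.5 0; -0.199 0.178 0.03 0 0 -12.5 0; -0.199 0.178 0.055 0 0 -12.5 0; -0.199 0.178 0.055 0 0 -12.5 0'
python3 -m jog '0 0 0 0 0 0 0; 0 0 0 0 0 0 0'
python3 -c "
from h import *
plan([0.4732,0.0830,0.127],down(92))
snap('wrist','w12')"
```

```text
time_s: 36.55
position: [0.4694, 0.083, 0.1705]
tcp_rot: [[-0.034, 0.999, -0.013], [0.999, 0.034, 0.0], [0.001, -0.013, -1.0]]
force: [0.0, -0.3, -5.3]
opening: 0.155
time_s: 36.8
position: [0.4734, 0.0832, 0.1745]
tcp_rot: [[-0.035, 0.999, -0.001], [0.999, 0.035, -0.001], [-0.0, -0.001, -1.0]]
force: [0.4, 1.3, -4.9]
opening: 0.156
t36.80 pos [0.4734 0.0832 0.1745] yaw 92.02 open 0.156 F [ 0.4  1.3 -4.9]
SHIFT -0.0001 -0.0001 0.0475 TURN -0.06 0.03 0.02 | dist 0.048
```

View pics/w12.png

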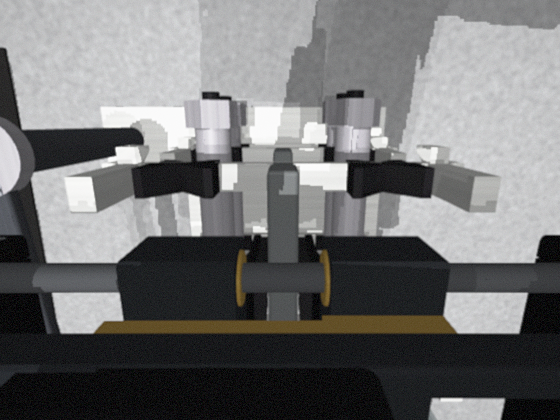

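Aligned: frame symmetric about u≈283, columns at u≈213/352. Lower.

```bash
python3 -m jog '0 0 0.013 0 0 0 0; 0 0 0.024 0 0 0 0; 0 0 0.032 0 0 0 0; 0 0 0.039 0 0 0 0; 0 0 0.045 0 0 0 0; 0 0 0.048 0 0 0 0; 0 0 0.049 0 0 0 0; 0 0 0.049 0 0 0 0'
python3 -c "
from h import *
plan([0.4732,0.0830,0.127],down(92))"
```

```text
time_s: 37.85
position: [0.4732, 0.083, 0.1276]
tcp_rot: [[-0.035, 0.999, -0.0], [0.999, 0.035, -0.001], [-0.001, -0.0, -1.0]]
force: [-4.6, -0.4, 19.6]
opening: 0.158
t37.85 pos [0.4732 0.083  0.1276] yaw 92.00 open 0.158 F [-4.6 -0.4 19.6]
SHIFT 0.0000 -0.0000 0.0006 TURN -0.03 0.03 0.00 | dist 0.001
```

```bash
python3 -m jog '0 0 -0.001 0 0 0 0.35; 0 0 -0.001 0 0 0 0.35; 0 0 -0.001 0 0 0 0.35; 0 0 -0.05 0 0 0 0.35; 0 0 -0.11 0 0 0 0.35; 0 0 -0.15 0 0 0 0.35; 0 0 -0.15 0 0 0 0.5; 0 0 -0.15 0 0 0 0.5'
python3 - <<'E'
from chock import *
from heights import *
s=read_state(); p,d=snap('wrist','w13'); T=(s['tcp_rot'],s['position']); P=deproj('wrist',d,d>0,T)
fitchock(P,[.4736,.083],2,.105); heights(P,.105)
p,d=snap('scene','s13'); P=deproj('scene',d,d>0); fitchock(P,[.4736,.083],2,.105); heights(P,.105,(.4768,.0854))
for l in ['key']:
    for q in silhouettes(l,'scene')[:2]:
        K=deproj('scene',d,q['region']); print(q['score'],np.median(K,0)); np.save('keyP.npy',K)
E
```

```text
time_s: 38.85
position: [0.4723, 0.0831, 0.2739]
tcp_rot: [[-0.035, 0.999, -0.005], [0.999, 0.035, -0.0], [-0.0, -0.005, -1.0]]
force: [-0.1, -0.2, -0.5]
opening: 0.466
c [0.474  0.0825] yaw 1.96 posts [np.int64(236), np.int64(231), np.int64(58), np.int64(65)] res [0.0011 0.0012 0.0041 0.004 ] bar n1679 med [-0.0044 -0.0003] ext [0.103 0.014]
post -0.045 -0.077 258 0.1532; post -0.045 0.077 262 0.1532; post 0.045 -0.077 77 0.1516; post 0.045 0.077 86 0.1513; bar 1184 0.1375
  bar end -1 388 0.1379
  bar end 1 328 0.1372
c [0.4754 0.0854] yaw 2.24 posts [np.int64(13), np.int64(13), np.int64(14), np.int64(11)] res [0.0006 0.0002 0.0004 0.0002] bar n82 med [0.0052 0.0002] ext [0.106 0.014]
post -0.045 -0.077 15 0.1529; post -0.045 0.077 15 0.1519; post 0.045 -0.077 17 0.152; post 0.045 0.077 17 0.151; bar 70 0.1375
  bar end -1 20 0.1374
  bar end 1 24 0.1375
0.86 [ 0.68483119 -0.01361693  0.03675173]
```

View pics/s13.png

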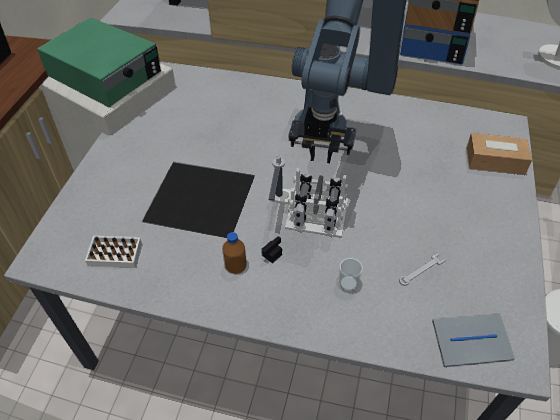

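View pics/w13.png

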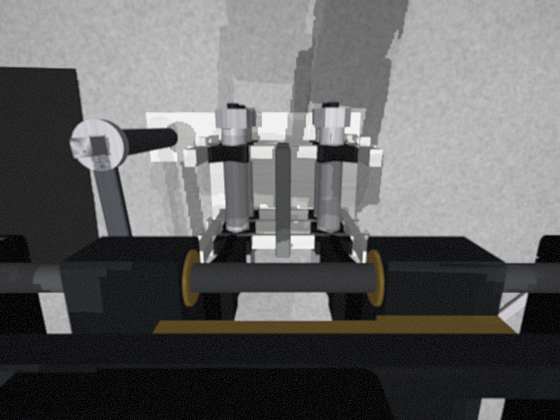

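```bash
python3 -c "
from h import *
plan([0.75,-0.055,0.26],down(66))"
```

```text
t39.00 pos [0.472  0.083  0.2731] yaw 91.98 open 0.494 F [-0.6 -0.4  0.4]
SHIFT -0.1476 0.2731 0.0113 TURN -0.37 0.08 25.98 | dist 0.311
```

```bash
python3 -m jog '-0.02 0.055 0 0 0 5 0.5; -0.05 0.105 0 0 0 10 0.5; -0.08 0.155 0 0 0 15 0.5; -0.11 0.205 0 0 0 20 0.5; -0.14 0.25 0 0 0 26 0.5; -0.147 0.273 0.011 0 0 26 0.5; -0.147 0.273 0.011 0 0 26 0.5; -0.147 0.273 0.011 0 0 26 0.5'
python3 -m jog '0 0 0 0 0 0 0.5; 0 0 0 0 0 0 0.5'
cat > key.py <<'E'
from h import *
def fitkey(P,c0,name=''):
    c=np.array(c0,float)
    m=(np.linalg.norm(P[:,:2]-c,axis=1)<.06)&(P[:,2]>.056)&(P[:,2]<.066)
    t=P[m]; 
    (cx,cy),(w,h),a=cv2.minAreaRect(t[:,:2].astype(np.float32))
    cc=t[:,:2].mean(0); ww,V=np.linalg.eigh(np.cov((t[:,:2]-cc).T)); ax=V[:,1]
    ang=np.degrees(np.arctan2(ax[1],ax[0]))
    n=np.array([-ax[1],ax[0]]); s=(t[:,:2]-cc)@ax; u=(t[:,:2]-cc)@n
    c2=cc+ax*(np.percentile(s,.5)+np.percentile(s,99.5))/2+n*(np.percentile(u,1)+np.percentile(u,99))/2
    print(name,'n',len(t),'z',np.median(t[:,2]).round(4),'rect',(round(cx,4),round(cy,4)),(round(w,4),round(h,4)),round(a,1),'pca c',c2.round(4),'mean',cc.round(4),'ang',ang.round(2))
    return c2,ang
E
python3 - <<'E'
from key import *
s=read_state(); p,d=snap('wrist','w14'); T=(s['tcp_rot'],s['position']); P=deproj('wrist',d,d>0,T)
print(T[1])
fitkey(P,[.678,-.022],'w')
d=np.load('pics/top0_d.npy'); fitkey(deproj('top',d,d>0),[.678,-.022],'top0')
plan([.678,-.022,.057],down(66))
E
```

```text
time_s: 40.0
position: [0.7498, -0.0538, 0.2617]
tcp_rot: [[0.407, 0.914, -0.006], [0.914, -0.407, 0.001], [-0.002, -0.006, -1.0]]
force: [0.1, -0.6, 0.2]
opening: 0.495
time_s: 40.25
position: [0.7506, -0.0538, 0.2641]
tcp_rot: [[0.406, 0.914, -0.002], [0.914, -0.406, -0.001], [-0.001, -0.002, -1.0]]
force: [0.8, -0.2, 0.1]
opening: 0.503
[ 0.75056643 -0.05382118  0.26412216]
w n 986 z 0.0602 rect (0.6772, -0.0232) (0.014, 0.0769) 61.9 pca c [ 0.6772 -0.0232] mean [ 0.6764 -0.0228] ang 151.95
top0 n 118 z 0.0608 rect (0.6773, -0.0236) (0.0141, 0.0756) 62.1 pca c [ 0.677  -0.0235] mean [ 0.6779 -0.0239] ang 152.17
t40.30 pos [ 0.7507 -0.0539  0.2641] yaw 66.02 open 0.497 F [-0.5  0.5  0.2]
SHIFT -0.0001 -0.0791 0.2072 TURN -0.08 0.07 0.02 | dist 0.222
```

View pics/w14.png

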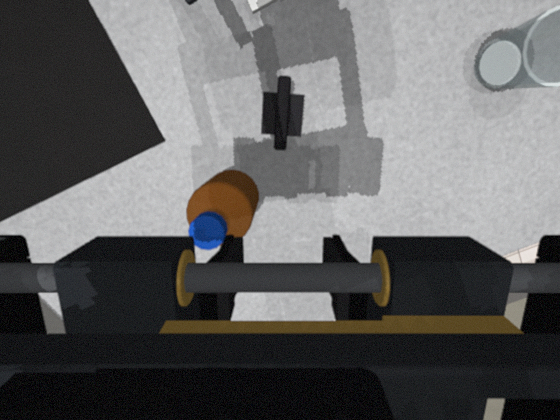

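```bash
python3 -c "
from h import *
plan([.6772,-.0233,.0575],down(62))"
python3 -m jog '0 -0.03 0 0 0 2 0.5; 0 -0.078 0.05 0 0 4 0.5; 0.001 -0.079 0.1 0 0 4 0.5; 0.001 -0.079 0.14 0 0 4 0.5; 0.001 -0.079 0.14 0 0 4 0.5; 0.001 -0.079 0.14 0 0 4 0.5'
python3 -c "
from h import *
plan([.6772,-.0233,.0575],down(62))"
```

```text
t40.30 pos [ 0.7507 -0.0539  0.2641] yaw 66.02 open 0.497 F [-0.5  0.5  0.2]
SHIFT -0.0016 -0.0793 0.2067 TURN -0.08 0.08 4.02 | dist 0.221
time_s: 41.05
position: [0.6803, -0.0216, 0.1253]
tcp_rot: [[0.47, 0.883, 0.001], [0.883, -0.47, -0.001], [-0.001, 0.001, -1.0]]
force: [-0.1, 0.1, 0.4]
opening: 0.5
t41.05 pos [ 0.6803 -0.0216  0.1253] yaw 61.99 open 0.500 F [-0.1  0.1  0.4]
SHIFT -0.0029 -0.0020 0.0678 TURN 0.06 0.04 -0.01 | dist 0.068
```

```bash
python3 -m jog '-0.003 -0.002 0.03 0 0 0 0.5; -0.003 -0.002 0.055 0 0 0 0.5; -0.003 -0.002 0.066 0 0 0 0.5; -0.003 -0.002 0.067 0 0 0 0.5; -0.003 -0.002 0.067 0 0 0 0.5'
python3 -c "
from h import *
plan([.6772,-.0233,.0575],down(62))"
```

```text
time_s: 41.68
position: [0.6768, -0.0233, 0.058]
tcp_rot: [[0.47, 0.883, 0.0], [0.883, -0.47, -0.001], [-0.001, 0.001, -1.0]]
force: [0.2, 0.7, 0.3]
opening: 0.5
t41.67 pos [ 0.6768 -0.0233  0.058 ] yaw 61.99 open 0.500 F [0.2 0.7 0.3]
SHIFT 0.0002 0.0004 0.0005 TURN 0.04 0.04 -0.01 | dist 0.001
```

```bash
python3 -m jog '0 0 0 0 0 0 0; 0 0 0 0 0 0 0; 0 0 0 0 0 0 0; 0 0 0 0 0 0 0'
python3 -m jog '0 0 -0.05 0 0 0 0; 0 0 -0.11 0 0 0 0; 0 0 -0.17 0 0 0 0; 0 0 -0.23 0 0 0 0; 0 0 -0.25 0 0 0 0; 0 0 -0.25 0 0 0 0'
python3 -c "
from h import *
plan([.4237+.12,-.0635,.32],down(6))"
```

```text
time_s: 42.18
position: [0.6757, -0.023, 0.0565]
tcp_rot: [[0.47, 0.883, -0.002], [0.883, -0.47, -0.0], [-0.001, -0.002, -1.0]]
force: [-0.2, 0.8, -1.6]
opening: 0.156
time_s: 42.92
position: [0.6768, -0.0232, 0.3083]
tcp_rot: [[0.47, 0.883, 0.001], [0.883, -0.47, -0.001], [-0.001, 0.002, -1.0]]
force: [0.2, 0.2, -2.1]
opening: 0.159
t42.92 pos [ 0.6768 -0.0232  0.3083] yaw 61.99 open 0.159 F [ 0.2  0.2 -2.1]
SHIFT -0.0981 -0.0986 -0.0118 TURN 0.10 -0.02 55.99 | dist 0.140
```

```bash
python3 -c "
from h import *
plan([.434,-.163,.31],down(6))"
```

```text
t42.92 pos [ 0.6768 -0.0232  0.3083] yaw 61.99 open 0.159 F [ 0.2  0.2 -2.1]
SHIFT -0.2375 -0.1487 -0.0018 TURN 0.10 -0.02 55.99 | dist 0.280
```

```bash
python3 -m jog '-0.04 -0.025 -0.002 0 0 8 0; -0.08 -0.05 -0.002 0 0 16 0; -0.12 -0.075 -0.002 0 0 24 0; -0.16 -0.1 -0.002 0 0 32 0; -0.2 -0.125 -0.002 0 0 40 0; -0.2375 -0.1487 -0.002 0 0 48 0; -0.2375 -0.1487 -0.002 0 0 56 0; -0.2375 -0.1487 -0.002 0 0 56 0'
python3 -m jog '0 0 0 0 0 0 0; 0 0 0 0 0 0 0'
python3 - <<'E'
from h import *
import pickle
s=read_state(); p,d=snap('wrist','w15'); T=(s['tcp_rot'],s['position']); pickle.dump(T,open('pics/w15.pkl','wb'))
plan([.434,-.163,.31],down(6))
E
```

```text
time_s: 43.92
position: [0.4321, -0.1626, 0.3074]
tcp_rot: [[0.994, 0.105, -0.006], [0.105, -0.994, 0.002], [-0.006, -0.002, -1.0]]
force: [-0.6, -0.7, -1.0]
opening: 0.16
time_s: 44.18
position: [0.4335, -0.1625, 0.3085]
tcp_rot: [[0.994, 0.106, -0.004], [0.106, -0.994, 0.0], [-0.004, -0.001, -1.0]]
force: [0.4, -0.6, -2.0]
opening: 0.158
t44.23 pos [ 0.4336 -0.1625  0.3086] yaw 6.09 open 0.157 F [ 0.1 -0.2 -1. ]
SHIFT 0.0004 0.0005 -0.0014 TURN -0.02 0.19 0.09 | dist 0.002
```

View pics/w15.png

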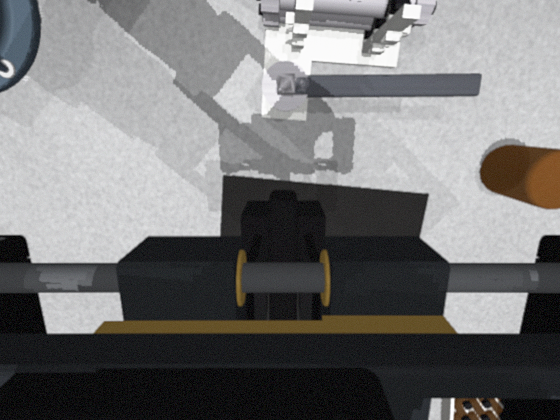

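```bash
python3 - <<'E'
from h import *
import pickle
T=pickle.load(open('pics/w15.pkl','rb')); d=np.load('pics/w15_d.npy')
H,W=d.shape
Q=np.full((H,W,3),np.nan); v,u=np.nonzero(d>0); Q[v,u]=deproj('wrist',d,d>0,(np.eye(3),np.zeros(3)))
X=Q@np.array(T[0]).T+T[1]
box=np.zeros((H,W),bool); box[180:262,235:335]=1
# key in tool frame
q=Q[box&(Q[...,2]<.09)&(Q[...,2]>-.03)]
h,e=np.histogram(q[:,2],40); print([(round(a,3),b) for a,b in zip(e,h) if b>20])
for zl,zh,nm in [(-.010,.005,'wing'),(.016,.028,'block top')]:
    t=q[(q[:,2]>zl)&(q[:,2]<zh)]
    print(nm,len(t),'x',np.percentile(t[:,0],[1,50,99]).round(4),'y',np.percentile(t[:,1],[.5,50,99.5]).round(4),'z',np.median(t[:,2]).round(4))
# square
b=np.zeros((H,W),bool); b[60:110,265:320]=1
m=b&(X[...,2]>.188)&(X[...,2]<.2); t=X[m]; print('sq top',len(t),t.mean(0).round(4),cv2.minAreaRect(t[:,:2].astype(np.float32)),'z',np.median(t[:,2]))
m=b&(X[...,2]>.172)&(X[...,2]<.2); t=X[m]; print('sq all',len(t),cv2.minAreaRect(t[:,:2].astype(np.float32)),t.mean(0))
b[:]=0; b[55:115,320:490]=1
t=X[b&(X[...,2]>.163)&(X[...,2]<.171)]
vx,vy,x0,y0=map(float,cv2.fitLine(t[:,:2].astype(np.float32),cv2.DIST_HUBER,0,.001,.001)[:,0])
print('arm',len(t),np.degrees(np.arctan2(vy,vx)),np.median(t[:,2]),cv2.minAreaRect(t[:,:2].astype(np.float32)))
print('axis point on line at reach', [x0,y0], 'perp offset of (.4237,-.0635):',((.4237-x0)*-vy+(-.0635-y0)*vx), 'tip', ((t[:,:2]-[.4237,-.0635])@[vx,vy]).max())
p=cv2.imread('pics/w15.png'); cv2.imwrite('pics/w15z.png',cv2.resize(p[50:250,220:340],None,fx=4.5,fy=3,interpolation=cv2.INTER_CUBIC))
E
```

```text
[(np.float64(-0.016), np.int64(22)), (np.float64(-0.014), np.int64(31)), (np.float64(-0.012), np.int64(59)), (np.float64(-0.01), np.int64(68)), (np.float64(-0.009), np.int64(71)), (np.float64(-0.007), np.int64(280)), (np.float64(-0.005), np.int64(1415)), (np.float64(-0.003), np.int64(337)), (np.float64(-0.001), np.int64(101)), (np.float64(0.0), np.int64(78)), (np.float64(0.002), np.int64(73)), (np.float64(0.004), np.int64(64)), (np.float64(0.006), np.int64(77)), (np.float64(0.008), np.int64(58)), (np.float64(0.01), np.int64(57)), (np.float64(0.011), np.int64(62)), (np.float64(0.013), np.int64(57)), (np.float64(0.015), np.int64(54)), (np.float64(0.017), np.int64(46)), (np.float64(0.019), np.int64(461)), (np.float64(0.02), np.int64(917)), (np.float64(0.022), np.int64(58)), (np.float64(0.024), np.int64(43)), (np.float64(0.026), np.int64(59)), (np.float64(0.028), np.int64(38)), (np.float64(0.029), np.int64(42)), (np.float64(0.031), np.int64(36)), (np.float64(0.033), np.int64(47)), (np.float64(0.035), np.int64(38)), (np.float64(0.037), np.int64(43)), (np.float64(0.038), np.int64(35)), (np
[... 326 characters left out ...]
1612 x [-0.0232  0.0003  0.0219] y [-0.0356 -0.0146  0.0006] z 0.0207
sq top 260 [ 0.4238 -0.0634  0.1908] ((0.4236511290073395, -0.06313057243824005), (0.012495649978518486, 0.013137082569301128), 6.335041522979736) z 0.19097288339786975
sq all 354 ((0.42368215322494507, -0.06317073851823807), (0.013160157948732376, 0.014165190979838371), 6.493680000305176) [ 0.42374633 -0.0639133   0.18914566]
arm 3619 6.375326032589771 0.16621371372101 ((0.5201917886734009, -0.05235179513692856), (0.1354207545518875, 0.018086880445480347), 6.346865653991699)
axis point on line at reach [0.5180420279502869, -0.05268954113125801] perp offset of (.4237,-.0635): -0.00026777545626604365 tip 0.16484249114047264
```

View pics/w15z.png

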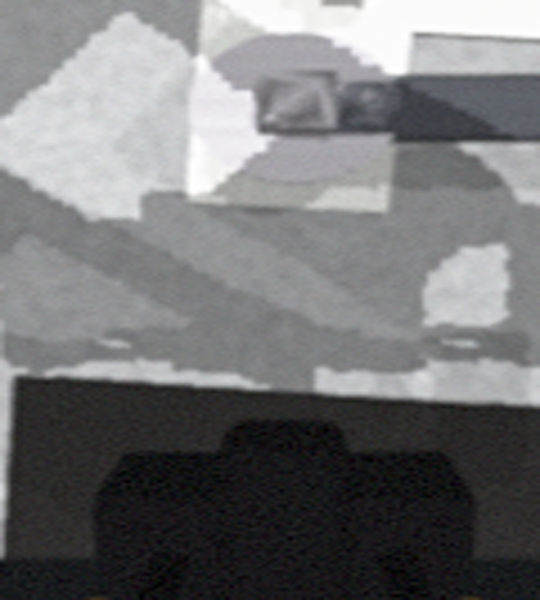

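```bash
python3 - <<'E'
from h import *
d=np.load('pics/w15_d.npy'); H,W=d.shape
Q=np.full((H,W,3),np.nan); v,u=np.nonzero(d>0); Q[v,u]=deproj('wrist',d,d>0,(np.eye(3),np.zeros(3)))
q=Q[180:262,235:335].reshape(-1,3)
t=q[(abs(q[:,0])>.009)&(abs(q[:,0])<.02)&(q[:,2]>.018)&(q[:,2]<.023)]; print('block',len(t),np.sort(t[:,1])[[0,3,8,20,40]].round(4),np.median(t[:,2]), 'x',np.percentile(q[(q[:,2]>.018)&(q[:,2]<.023)][:,0],[1,99]))
t=q[(abs(q[:,0])<.005)&(q[:,2]>-.0065)&(q[:,2]<-.002)]; print('wing',len(t),np.sort(t[:,1])[[0,3,8,20,40]].round(4),np.median(t[:,2]))
t=q[(abs(q[:,0])>.009)&(abs(q[:,0])<.015)&(q[:,2]>.026)&(q[:,2]<.055)]; print('block front face y',len(t),np.percentile(t[:,1],[5,25,50,75,95]).round(4))
t=q[(abs(q[:,0])<.005)&(q[:,2]>.002)&(q[:,2]<.018)]; print('wing end face y',len(t),np.percentile(t[:,1],[5,25,50,75,95]).round(4))
t=q[(q[:,1]<-.028)&(q[:,2]>.002)&(q[:,2]<.018)]; print('wing x',np.percentile(t[:,0],[2,50,98]).round(4))
plan([.4237,-.0634,.27],down(6.4))
E
```

```text
block 1023 [-0.0208 -0.0207 -0.0207 -0.0206 -0.0205] 0.020623798654049535 x [-0.02323104  0.02185563]
wing 1310 [-0.0357 -0.0355 -0.0353 -0.035  -0.0346] -0.004273496664835744
block front face y 233 [-0.0207 -0.0206 -0.0205 -0.0203 -0.0202]
wing end face y 142 [-0.0357 -0.0356 -0.0355 -0.0354 -0.035 ]
wing x [-0.007  -0.0004  0.0059]
t44.23 pos [ 0.4336 -0.1625  0.3086] yaw 6.09 open 0.157 F [ 0.1 -0.2 -1. ]
SHIFT 0.0008 -0.0996 0.0387 TURN -0.03 0.19 -0.31 | dist 0.107
```

```bash
python3 -m jog '0.001 -0.05 0 0 0 -0.4 0; 0.001 -0.09 0 0 0 -0.4 0; 0.001 -0.1017 0.038 0 0 -0.4 0; 0.001 -0.1017 0.038 0 0 -0.4 0; 0.001 -0.1017 0.038 0 0 -0.4 0; 0.001 -0.1017 0.038 0 0 -0.4 0'
python3 -c "
from h import *
plan([.4239,-.0613,.252],down(6.4))"
```

```text
time_s: 44.98
position: [0.4249, -0.0627, 0.2721]
tcp_rot: [[0.994, 0.111, -0.0], [0.111, -0.994, -0.002], [-0.0, 0.002, -1.0]]
force: [-0.2, -0.6, -2.4]
opening: 0.159
t44.98 pos [ 0.4249 -0.0627  0.2721] yaw 6.35 open 0.159 F [-0.2 -0.6 -2.4]
SHIFT -0.0008 -0.0015 0.0201 TURN 0.09 0.02 -0.05 | dist 0.020
```

```bash
python3 -m jog '-0.0008 -0.001 0.01 0 0 0 0; -0.0008 -0.001 0.017 0 0 0 0; -0.0008 -0.001 0.017 0 0 0 0; -0.0008 -0.001 0.017 0 0 0 0'
python3 -c "
from h import *
plan([.4239,-.0613,.240],down(6.4))
snap('scene','s16'); cv2.imwrite('pics/s16z.png',cv2.resize(cv2.imread('pics/s16.png')[110:240,230:370],None,fx=5,fy=4.5,interpolation=cv2.INTER_CUBIC))"
```

```text
time_s: 45.48
position: [0.4228, -0.0608, 0.254]
tcp_rot: [[0.994, 0.111, -0.003], [0.111, -0.994, -0.0], [-0.003, 0.0, -1.0]]
force: [0.7, -0.2, -1.6]
opening: 0.153
t45.48 pos [ 0.4228 -0.0608  0.254 ] yaw 6.39 open 0.153 F [ 0.7 -0.2 -1.6]
SHIFT 0.0011 0.0006 0.0140 TURN 0.00 0.16 -0.01 | dist 0.014
```

View pics/s16z.png

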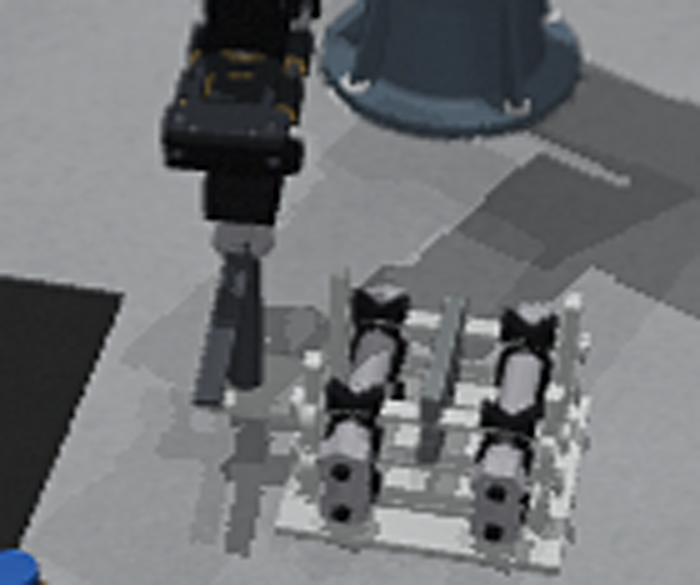

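```bash
python3 -m jog '0.0005 0 0.005 0 0 0 0; 0.0005 0 0.009 0 0 0 0; 0.0005 0 0.012 0 0 0 0; 0.0005 0 0.012 0 0 0 0'
python3 -c "
from h import *
plan([.4239,-.0613,.230],down(6.4))"
```

```text
time_s: 46.02
position: [0.4232, -0.0607, 0.2418]
tcp_rot: [[0.994, 0.111, -0.003], [0.111, -0.994, -0.0], [-0.003, -0.0, -1.0]]
force: [0.2, 0.6, -2.1]
opening: 0.156
t46.02 pos [ 0.4232 -0.0607  0.2418] yaw 6.39 open 0.156 F [ 0.2  0.6 -2.1]
SHIFT 0.0007 0.0007 0.0118 TURN -0.01 0.17 -0.01 | dist 0.012
```

```bash
python3 -m jog '0 0 0.005 0 0 0 0; 0 0 0.01 0 0 0 0; 0 0 0.013 0 0 0 0; 0 0 0.016 0 0 0 0; 0 0 0.016 0 0 0 0'
python3 -c "
from h import *
plan([.4239,-.0613,.2237],down(6.4))"
```

```text
time_s: 46.65
position: [0.4232, -0.0607, 0.2258]
tcp_rot: [[0.994, 0.111, -0.003], [0.111, -0.994, -0.0], [-0.003, -0.0, -1.0]]
force: [1.2, -0.6, -2.5]
opening: 0.162
t46.65 pos [ 0.4232 -0.0607  0.2258] yaw 6.39 open 0.162 F [ 1.2 -0.6 -2.5]
SHIFT 0.0006 0.0007 0.0021 TURN -0.00 0.16 -0.01 | dist 0.002
```

```bash
python3 -m jog '0 0 0.002 0 0 0 0; 0 0 0.004 0 0 0 0; 0 0 0.004 0 0 0 0'
python3 -c "
from h import *
plan([.4239,-.0613,.2237],down(6.4))"
```

```text
time_s: 47.02
position: [0.4233, -0.0608, 0.223]
tcp_rot: [[0.994, 0.111, -0.002], [0.111, -0.994, -0.001], [-0.002, 0.001, -1.0]]
force: [-0.3, 0.5, 7.0]
opening: 0.157
t47.02 pos [ 0.4233 -0.0608  0.223 ] yaw 6.40 open 0.157 F [-0.3  0.5  7. ]
SHIFT 0.0005 0.0006 -0.0007 TURN 0.03 0.12 -0.00 | dist 0.001
```

```bash
python3 -c "
from rig import *
s=read_state();print(s['moment'],s['joint_positions'])"; python3 -m jog '-0.0003 0.0001 0 0 0 -8 0; -0.0006 0.0002 0 0 0 -16 0; -0.001 0.0004 0 0 0 -24 0; -0.0013 0.0005 0 0 0 -32 0; -0.0015 0.0008 0 0 0 -40 0; -0.0018 0.001 0 0 0 -48 0; -0.002 0.0013 0 0 0 -56 0; -0.0021 0.0014 0 0 0 -61 0'
python3 -c "
from h import *
s=read_state();print(s['moment'])
plan([.4214,-.0625,.223],down(70.8))"
```

```text
[ 0.0404226   0.31444936 -0.05244621] [-2.31573959e+01  1.68400798e+01  1.10325051e+02 -1.09738148e-01
  5.29231598e+01 -2.94879554e+01]
time_s: 48.02
position: [0.4226, -0.0625, 0.223]
tcp_rot: [[0.383, 0.924, 0.001], [0.924, -0.383, -0.001], [-0.0, 0.001, -1.0]]
force: [2.3, 1.9, 3.6]
opening: 0.16
[ 0.21199027 -0.25823866 -0.31718546]
t48.02 pos [ 0.4226 -0.0625  0.223 ] yaw 67.47 open 0.160 F [2.3 1.9 3.6]
SHIFT -0.0005 -0.0011 0.0000 TURN 0.07 0.01 -3.33 | dist 0.001
```

```bash
python3 -m jog '-0.0002 0 0 0 0 -1.5 0; -0.0003 0 0 0 0 -3 0; -0.0003 0 0 0 0 -3 0'; python3 -c "
from rig import *
print(read_state()['moment'])"
python3 -m jog '0 0 0 0 0 -1.5 0; 0 0 0 0 0 -1.5 0'; python3 -c "
from h import *
print(read_state()['moment'])
plan([.4214,-.0625,.223],down(70.8))
snap('scene','s17'); cv2.imwrite('pics/s17z.png',cv2.resize(cv2.imread('pics/s17.png')[110:240,230:370],None,fx=5,fy=4.5,interpolation=cv2.INTER_CUBIC))"
```

```text
time_s: 48.4
position: [0.4226, -0.0626, 0.223]
tcp_rot: [[0.337, 0.941, 0.001], [0.941, -0.337, -0.0], [0.0, 0.001, -1.0]]
force: [2.6, 1.2, 6.4]
opening: 0.159
[ 0.41674455 -0.38111838 -0.1644813 ]
time_s: 48.65
position: [0.4225, -0.0626, 0.223]
tcp_rot: [[0.312, 0.95, 0.001], [0.95, -0.312, -0.001], [-0.0, 0.001, -1.0]]
force: [2.4, 1.9, 6.2]
opening: 0.158
[ 0.37030193 -0.31138671 -0.1370952 ]
t48.65 pos [ 0.4225 -0.0626  0.223 ] yaw 71.79 open 0.158 F [2.4 1.9 6.2]
SHIFT -0.0002 -0.0011 0.0000 TURN 0.08 0.01 0.99 | dist 0.001
```

View pics/s17z.png

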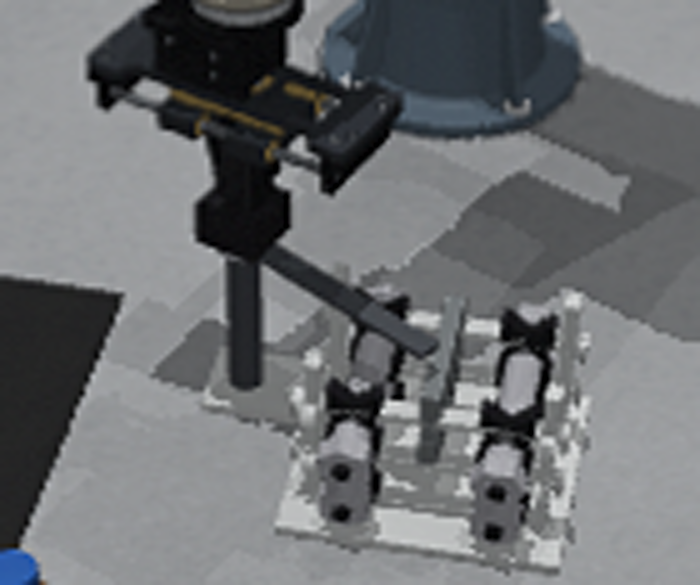

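```bash
python3 -m jog '0 0 0 0 0 -3 0; 0 0 0 0 0 -5 0; 0 0 0 0 0 -5 0'; python3 -c "
from rig import *
print(read_state()['moment'])"
python3 -m jog '0 0 0 0 0 -2 0; 0 0 0 0 0 -2 0'; python3 -c "
from rig import *
print(read_state()['moment'])"
```

```text
time_s: 49.08
position: [0.4225, -0.0628, 0.223]
tcp_rot: [[0.228, 0.974, 0.001], [0.974, -0.228, -0.001], [-0.001, 0.001, -1.0]]
force: [1.8, 1.5, 6.4]
opening: 0.158
[ 0.24778936 -0.30985981 -0.13894151]
time_s: 49.32
position: [0.4225, -0.0628, 0.223]
tcp_rot: [[0.194, 0.981, 0.001], [0.981, -0.194, -0.001], [-0.001, 0.001, -1.0]]
force: [2.7, 1.0, 5.7]
opening: 0.159
[ 0.20232521 -0.27040881 -0.11117596]
```

```bash
python3 -m jog '0 0 0 0 0 -2 0; 0 0 0 0 0 -2 0'; python3 -c "
from rig import *
print(read_state()['moment'])"
python3 -m jog '0 0 0 0 0 -2 0; 0 0 0 0 0 -2 0'; python3 - <<'E'
from h import *
s=read_state();print(s['moment'])
p,d=snap('scene','s18'); P=deproj('scene',d,d>0)
cv2.imwrite('pics/s18z.png',cv2.resize(cv2.imread('pics/s18.png')[110:240,230:370],None,fx=5,fy=4.5,interpolation=cv2.INTER_CUBIC))
a=np.array([.426,-.0605])
for nm in ('s17','s18'):
    d=np.load(f'pics/{nm}_d.npy'); P=deproj('scene',d,d>0)
    m=(P[:,2]>.160)&(P[:,2]<.173)&(np.linalg.norm(P[:,:2]-a,axis=1)<.18)&(np.linalg.norm(P[:,:2]-a,axis=1)>.04)
    t=P[m][:,:2]; vx,vy,x0,y0=map(float,cv2.fitLine(t.astype(np.float32),cv2.DIST_HUBER,0,.001,.001)[:,0])
    print(nm,len(t),np.degrees(np.arctan2(vy,vx)),(t-a)[np.argmax(np.linalg.norm(t-a,axis=1))])
E
```

```text
time_s: 49.58
position: [0.4225, -0.0629, 0.223]
tcp_rot: [[0.16, 0.987, 0.001], [0.987, -0.16, -0.001], [-0.001, 0.001, -1.0]]
force: [1.7, 1.3, 6.1]
opening: 0.161
[ 0.19142576 -0.29010362 -0.13973728]
time_s: 49.82
position: [0.4225, -0.063, 0.223]
tcp_rot: [[0.126, 0.992, 0.001], [0.992, -0.126, -0.001], [-0.001, 0.001, -1.0]]
force: [1.5, 1.7, 5.3]
opening: 0.156
[ 0.21887909 -0.29488138 -0.22369333]
s17 181 59.85809742358077 [0.07691771 0.14604838]
s18 183 70.61184802144552 [0.05143336 0.15714396]
```

View pics/s18z.png

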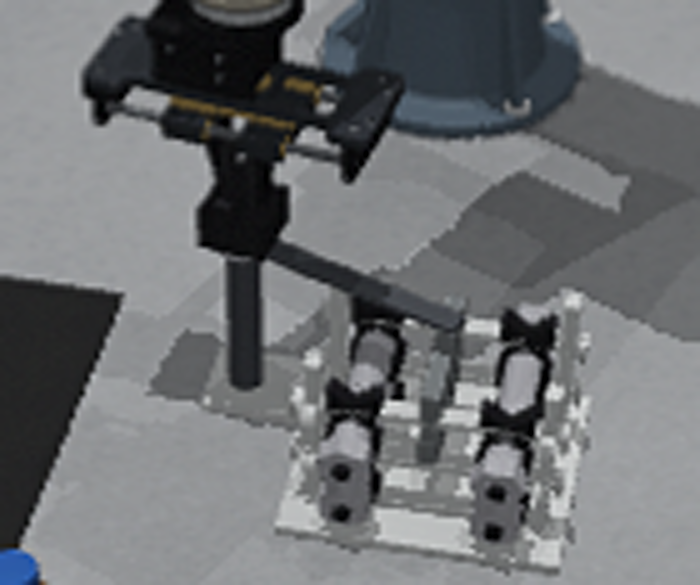

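```bash
python3 -m jog '0 0 0 0 0 -2 0; 0 0 0 0 0 -2 0'; python3 - <<'E'
from h import *
s=read_state();print(s['moment'])
p,d=snap('scene','s19')
a=np.array([.426,-.0605])
P=deproj('scene',d,d>0)
m=(P[:,2]>.160)&(P[:,2]<.173)&(np.linalg.norm(P[:,:2]-a,axis=1)<.18)&(np.linalg.norm(P[:,:2]-a,axis=1)>.04)
t=P[m][:,:2]; vx,vy,x0,y0=map(float,cv2.fitLine(t.astype(np.float32),cv2.DIST_HUBER,0,.001,.001)[:,0])
print(len(t),np.degrees(np.arctan2(vy,vx)),(t-a)[np.argmax(np.linalg.norm(t-a,axis=1))])
E
```

```text
time_s: 50.12
position: [0.4225, -0.063, 0.223]
tcp_rot: [[0.092, 0.996, 0.001], [0.996, -0.092, -0.001], [-0.001, 0.001, -1.0]]
force: [1.0, 1.5, 6.0]
opening: 0.156
[ 0.132688  -0.2388531 -0.4831712]
182 71.21911266270622 [0.06261223 0.152816  ]
```

```bash
python3 -m jog '0 0 0 0 0 -1 0; 0 0 0 0 0 -1 0'; python3 -c "
from rig import *
print(read_state()['moment'])"; python3 -m jog '0 0 0.001 0 0 3 0; 0 0 0.001 0 0 3 0'; python3 -c "
from rig import *
print(read_state()['moment'])"
```

```text
time_s: 50.42
position: [0.4226, -0.063, 0.223]
tcp_rot: [[0.075, 0.997, 0.001], [0.997, -0.075, -0.001], [-0.001, 0.001, -1.0]]
force: [1.4, 0.7, 5.3]
opening: 0.155
[ 0.10478114 -0.27466277 -0.60808666]
time_s: 50.68
position: [0.4226, -0.063, 0.2229]
tcp_rot: [[0.125, 0.992, 0.001], [0.992, -0.125, -0.002], [-0.001, 0.002, -1.0]]
force: [-0.1, 2.6, 13.7]
opening: 0.16
[ 0.32644971  0.03952861 -0.03808924]
```

Moment is relieved and the key presses home at 13.7 N. Release and back off straight up.

```bash
python3 -m jog '0 0 0 0 0 0 0.4; 0 0 0 0 0 0 0.4; 0 0 0 0 0 0 0.4; 0 0 -0.03 0 0 0 0.4; 0 0 -0.07 0 0 0 0.4; 0 0 -0.12 0 0 0 0.5; 0 0 -0.16 0 0 0 0.5'
python3 -m jog '-0.05 0 0 0 0 0 0.5; -0.1 0 0 0 0 0 0.5; -0.15 0 0 0 0 0 0.5; -0.2 0 0 0 0 0 0.5;-0.2 0 0 0 0 0 0.5; -0.2 0 0 0 0 0 0.5'
python3 - <<'E'
from h import *
from heights import *
p,d=snap('scene','s20'); 
cv2.imwrite('pics/s20z.png',cv2.resize(cv2.imread('pics/s20.png')[110:270,220:400],None,fx=4.2,fy=3.7,interpolation=cv2.INTER_CUBIC))
P=deproj('scene',d,d>0); heights(P,.105,(.4768,.0854))
a=np.array([.426,-.0605])
m=(P[:,2]>.160)&(P[:,2]<.173)&(np.linalg.norm(P[:,:2]-a,axis=1)<.18)&(np.linalg.norm(P[:,:2]-a,axis=1)>.04)
t=P[m][:,:2]; vx,vy,x0,y0=map(float,cv2.fitLine(t.astype(np.float32),cv2.DIST_HUBER,0,.001,.001)[:,0])
print('arm',len(t),np.degrees(np.arctan2(vy,vx)))
k=(np.linalg.norm(P[:,:2]-a,axis=1)<.05)&(P[:,2]>.19)&(P[:,2]<.26); print('key top z',np.percentile(P[k][:,2],[50,90,98]))
p,d=snap('top','t20'); P=deproj('top',d,d>0); a=np.array([.4237,-.0635])
k=(np.linalg.norm(P[:,:2]-a,axis=1)<.05)&(P[:,2]>.19)&(P[:,2]<.26); print('key top z (top)',k.sum(),np.percentile(P[k][:,2],[50,90,98]) if k.any() else '')
m=(P[:,2]>.160)&(P[:,2]<.175)&(np.linalg.norm(P[:,:2]-a,axis=1)<.18)&(np.linalg.norm(P[:,:2]-a,axis=1)>.05)
t=P[m][:,:2]; vx,vy,x0,y0=map(float,cv2.fitLine(t.astype(np.float32),cv2.DIST_HUBER,0,.001,.001)[:,0])
print('arm',len(t),np.degrees(np.arctan2(vy,vx)))
E
```

```text
time_s: 51.55
position: [0.4211, -0.0626, 0.3827]
tcp_rot: [[0.124, 0.992, -0.003], [0.992, -0.124, -0.001], [-0.002, -0.002, -1.0]]
force: [0.9, -0.2, -1.4]
opening: 0.482
time_s: 52.3
position: [0.3962, -0.2603, 0.3806]
tcp_rot: [[0.125, 0.992, -0.004], [0.992, -0.125, 0.002], [0.001, -0.004, -1.0]]
force: [0.1, 0.6, 0.3]
opening: 0.498
post -0.045 -0.077 0 None; post -0.045 0.077 15 0.1544; post 0.045 -0.077 14 0.1516; post 0.045 0.077 13 0.1542; bar 58 0.1368
  bar end -1 10 0.1369
  bar end 1 24 0.1366
arm 182 70.79415907796594
key top z [0.20844095 0.22852442 0.23059294]
key top z (top) 434 [0.20669145 0.22910388 0.23218135]
arm 324 70.77659155960536
```

View pics/s20z.png

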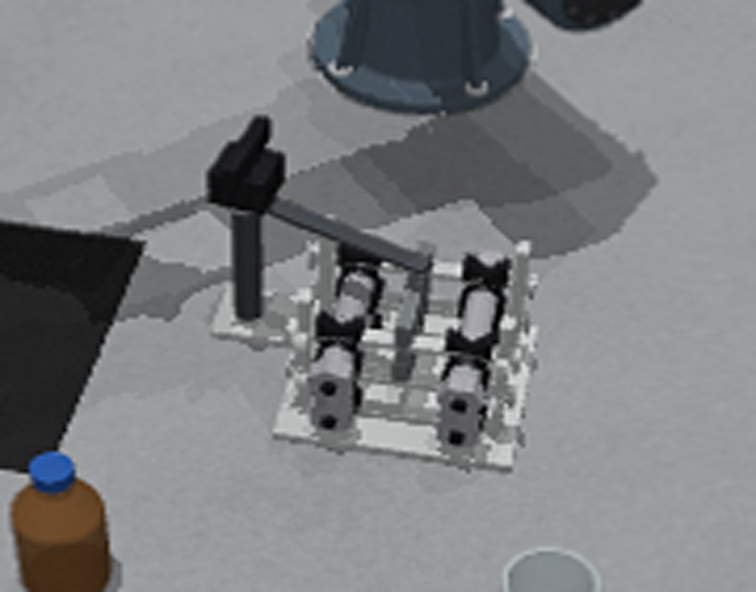

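View pics/t20.png

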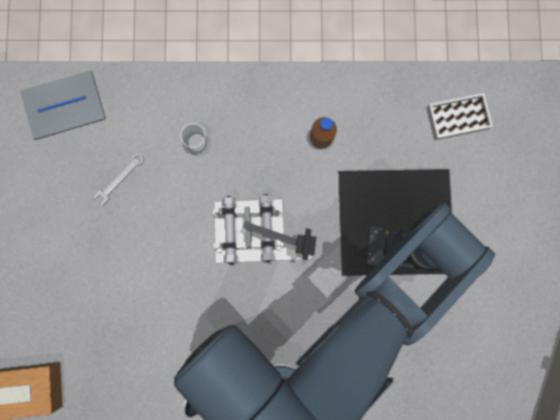

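```bash
python3 -m jog '0 0 0 0 0 0 0.5; 0 0 0 0 0 0 0.5'; python3 -c "
from rig import *
print(hand_in())"
```

```text
time_s: 52.65
position: [0.3969, -0.2602, 0.3814]
tcp_rot: [[0.122, 0.992, -0.002], [0.992, -0.122, -0.001], [-0.001, -0.002, -1.0]]
force: [-0.3, -0.1, 0.2]
opening: 0.502
the job is handed in; nothing more can be done
None
```

All four columns are in the rack under both chock frames. The hold-down arm is swung to its stop, with the wing key left on. I handed the job in at about 53 s.

- **Order:** two columns went in the lower Vs, then the first frame. The other two went in that frame's Vs, then the second frame. Only after that did I fit the key and swing the arm.
- **Dropped column:** the grip slackened while I carried the second column, and it fell from the gripper into its own V, the lower left. The pictures showed it fully seated (tube top at 50 mm), so I left it there.
- **Frames:** with the upper frame on, the post tops measured 151–154 mm (152.5 expected) and the handle bar about 137 mm (137 expected).
- **Key:** it pushed home under about 14 N. Its top measured about 229–232 mm against 228 mm expected.
- **Arm angle:** the bore has play on the square, so I had to turn the key well past the nominal angle. I stopped when the torque rose to 0.6 N m and the arm no longer moved. The arm then lay at 68.8° to the rack, which is 1.2 rad.
- **Failed or disagreeing checks:** the last scene view gave no reading for the post nearest the arm. The scene camera also read about 3 mm off the other two cameras in x and y, and I allowed for that.
- **Bystanders:** I never touched the bottle, beaker or wrench, and the last top picture shows them where they started.

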